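# Seal the fill port of a gyro: snug the taper plug, then cap it

### The job

The hex-headed taper plug in the gyro's fill port has only been started by hand: screw it in clockwise (seen from above) until it goes snug, about 0.6 N m, without overtightening it or leaning hard on the instrument, and let go of it. Then set the larger of the two knobbed black caps gently over the plug so that it stands flat on the gyro's top, and leave everything else where it is.

Things in the scene. Friction and masses are not known exactly. Their poses are not given: they have to be found in the camera images.
- port (a point): Centre of the upper face of the fill port's bare-metal boss (a disc 40 mm across, 8 mm high) on the gyro's flat top, 88 mm above the table, on the port's axis. y points away from the gyro's drum along the box's long side, z up.
- plug_head (a point): Centre of the plug's steel hexagonal head, 30 mm across flats, 28 mm high, upright in the port, underside 8 mm above the boss. z is up (screw axis); one pair of flats faces along x, the others at 60 and 120 degrees. The frame turns with the head. A rubber bush joins head and thread: it twists 0.4 rad per N m and springs back when let go; the thread stays (past 0.7 N m it eases back to that). The plug cannot be lifted out.
- plug: The same plug; origin on its axis, level with the boss's top; sinks 1.8 mm per turn. Its sealed thread drags at a steady 0.35 N m; at an angle that differs each time (0.3 to 3 rad from the start) the taper begins to bite and the torque then grows by about 0.5 N m per rad of the head, with no stop. Snug is 0.6 N m in all; under 0.45 N m it leaks, over 0.9 N m the casting is damaged.
- gyro: Black box 160 x 260 mm, flat top 80 mm above the table, bolted down. Origin at the centre of its underside, axes as port, the port's axis at x = 0, y = +75 mm. A grey drum with metal bands lies across the other end of the top: its near edge is 90 mm from the port's axis and it rises 33 mm above the top.
- cap_knob (a point): Centre of the tall round knob (20 mm across, 44 mm high) on top of the cap that belongs over the plug: a black plastic cup, mouth down, 54 mm outside, 46 mm inside, 52 mm high, 48 mm deep inside, 80 g. This point is 74 mm above its rim. It starts on the table and ends on the gyro's top, round the boss with 3 mm play all round.
- cap: The same cap; origin at the centre of its lower rim, z up.
- small_cap_knob (a point): Knob of a smaller black cap, 36 mm across and 44 mm high in all, that belongs elsewhere; leave alone. This point is 33 mm above the table.
- spare_plug_mid (a point): A spare plug standing head down on the table, 44 mm high; leave alone. This point is 20 mm above the table.
- driver_grip (a point): Handle of a screwdriver lying on the table; leave alone.
- jar_mid (a point): A white jar 70 mm across, 80 mm high; leave alone. This point is half-way up.

How it is judged:
On the way:
1. the plug is snug in its taper (between about 0.45 and 0.9 N m) and has been let go (contact force between plug and gyro between 11 and 60 N and contact force between the fingers and plug below 0.1 N), for 0.2 s.
At the end, for the whole second after the job is handed in: The plug sits in its taper with the press of a tightening torque of about 0.45 to 0.9 N m, and the larger cap stands over it on the gyro's top, within 6 mm of the port's axis, its rim within 3 mm of the gyro's top face, upright within 0.06 rad, at rest (contact force between plug and gyro between 11 and 60 N and horizontal distance between cap and port below 0.006 m and z of cap in the frame of port between -0.011 and -0.005 m and angle between cap's own z axis and vertical below 0.06 rad and linear speed of cap below 0.02 m/s); the robot touches nothing.
It fails at once if the plug is overtightened (more than about 0.9 N m) (contact force between plug and gyro above 60 N).
It fails at once if the gripper presses on the gyro with more than 30 N (contact force between the fingers and gyro above 30 N).
It fails at once if the cap is slammed or forced onto the gyro or plug (more than 60 N) (contact force between cap and gyro above 60 N or contact force between cap and plug above 60 N).
It fails at once if another thing on the bench is disturbed (moved more than 30 mm) (distance of any of small_cap_knob, spare_plug_mid, driver_grip, jar_mid from where it was at the start of the episode above 0.03 m).
It also fails if it takes over 72 s, if anything falls off the work surface, if the arm or the gripper's body presses on something with over 40 N, if the wrist force passes 120 N, or if a joint passes its speed limit or range.

### The arm

A 6-joint arm with a two-finger parallel gripper is mounted at the origin on the work surface. World frame = base frame: x ahead of the robot, y to its left, z up, the work surface at z = 0. Lengths are in m, angles in rad, forces in N, time in s.
With the tool pointing down it reaches from about 0.3 to 0.75 m from the base axis. Payload 8.5 kg.
Tool frame: the origin (TCP) lies between the finger pads; the fingertips stand 25 mm ahead of it and the grasp point (between the pads) lies 6 mm ahead of it; z points along the fingers, x is the direction in which the jaws open and shut, and the axes are right-handed (so a half turn about z gives the same grasp; the last joint's range is limited). The gripper opens to 85 mm and grips with 20 to 120 N. Pads are 22 mm wide; open, the fingers measure 114 mm over their backs; the gripper's body (76 mm by 85 mm) begins 54 mm behind the grasp point. The pads swing forward as they close: fully open they stand 13 mm farther back than shut.
Start: joints at [1.076, 0.381, 1.297, -0, 1.464, -0.215], TCP at [0.152, 0.529, 0.256] pointing down, gripper open.
Joint ranges: [-3.11, 3.11], [-0.89, 2.33], [0.22, 2.48], [-1.42, 4.56], [0.17, 2.85], [-2.88, 2.88]. Speed limits (rad/s): [2.39, 2.39, 3.14, 3.14, 3.14, 3.14].

### API

Orientations are given as a 3x3 rotation matrix whose columns are the frame's x, y, z axes.
In Python, from cell import monitor, viewer, order gives the robot as it stands.
- The arm moves only by the tool jog_arm, never from a script. Its argument "series" is a list of rows, each a list of 6 numbers: the shift along the tool's x, y, z in mm, then the turn, a rotation vector about the tool's x, y, z in rad. A call has 1 to 20 rows; each row shifts and turns the commanded pose from where the row before left it, along the tool's axes as they then stand; what a row does not reach is not made up. A row lasts 1/12 s, in which the tool goes at most 41.7 mm and 7.16 degrees, less where a joint would pass 70% of its speed; a pose out of reach is approached as far as the arm can. A call with a gripper value outside its range is refused whole. "gripper" is the closure, from 0 (fully open) to 1 (shut), set as the call begins (left out, the last holds). The fingers move at their own pace and stop on an object; the grip force is fixed at half the most. Time passes only in rows, so rows that do not move let the fingers close. It gives the time, the measured TCP pose, the force and the opening at its end, in the units of the state.
- monitor.get_state(): the state, without advancing time (a new reading comes with each control period).
- viewer.read_camera(name): name is "side" or "top" or "wrist"; returns (picture, depth): 384x512x3 uint8, red, green, blue; 384x512 float32, m along the optical axis (not along the pixel's ray), 0 where there is no reading.
- viewer.camera_info(name): a dict with "mtx" (3x3 intrinsics, pixels), "origin" and "orientation" of the camera in the world; the wrist camera has in their place "mount" (4x4, takes a point from camera to tool coordinates, whose origin is the TCP and whose axes are the tool frame's). Camera axes: x right, y up, looking along -z (the intrinsics and any distortion apply to the point x, -y, -z); pixel columns grow to the right and rows downward; lengths in m; the calibration is good to about 2 mm. A picture is of the moment at which its call begins: read the wrist's pose just before it. camera_info takes no time and is no camera call.
- order.hand_in(): hands the job in, once; it reports no verdict.
The state is a dict: "clock": time; "qpos": joint angles; "joint_velocities": joint speeds; "joint_torque": joint torques, N m; "ee_pos": TCP position; "orientation": TCP orientation; "ft_force": force on the tool from outside, world axes, zero at the start; "torque": the same for the moment, N m; "grip_width": opening from 0.0 (shut) to 1.0 (fully open).
Only numpy, scipy, OpenCV 4.12 (cv2) and the standard library are available. Lean on these libraries where they do the work, as an engineer would, in place of code of your own. Each camera call takes 0.05 s, during which the arm holds its last target.

## Working session

There is one attempt and no reset: what is moved stays moved. The work goes in short steps, Python scripts to look and compute and a tool call to move; the robot and the scene stay as the last step left them, time stands still between calls to the robot, and variables do not carry over. Pictures are saved under pics/ and viewed, and the job is handed in when it is done.

Besides the shell and the picture viewer there is one more tool, called after "Request:" in YAML: its name, and indented under it one key for each argument. jog_arm: Moves the arm, as the interface text tells. Its arguments: {"type":"object","properties":{"series":{"type":"array"},"gripper":{"type":"number"}},"required":["series"]}

```bash
mkdir -p pics; ls
cat > h.py <<'E'
import numpy as np, cv2
from cell import monitor, viewer, order
def st():
    s=monitor.get_state(); return s
def pose():
    s=st(); T=np.eye(4); T[:3,:3]=np.array(s['orientation']); T[:3,3]=s['ee_pos']; return T
def cam(name):
    i=viewer.camera_info(name); 
    if name=='wrist':
        C=pose()@np.array(i['mount'])
    else:
        C=np.eye(4); C[:3,:3]=np.array(i['orientation']); C[:3,3]=i['origin']
    p,d=viewer.read_camera(name)
    return p,d,np.array(i['mtx']),C,i
def save(p,f,s=1,box=None):
    if box: p=p[box[1]:box[3],box[0]:box[2]]
    p=cv2.resize(p,None,fx=s,fy=s,interpolation=cv2.INTER_CUBIC)
    cv2.imwrite(f,p[...,::-1])
def xyz(d,K,C):
    v,u=np.mgrid[:d.shape[0],:d.shape[1]]
    x=(u-K[0,2])/K[0,0]*d; y=-(v-K[1,2])/K[1,1]*d
    P=np.stack([x,y,-d],-1)
    return P@C[:3,:3].T+C[:3,3]
E
python3 - <<'E'
from h import *
for n in ['top','side','wrist']:
    p,d,K,C,i=cam(n); save(p,f'pics/{n}0.png',1.5); np.savez(f'{n}0.npz',p=p,d=d,K=K,C=C); print(n,i)
s=st(); print({k:np.round(v,4).tolist() for k,v in s.items()})
E
```

```text
pics
top {'mtx': array([[492.20408829,   0.        , 252.23010438],
       [  0.        , 492.20408829, 191.27788463],
       [  0.        ,   0.        ,   1.        ]]), 'origin': array([0.20568124, 0.02923376, 1.4664135 ]), 'orientation': array([[-0.05163596,  0.97197085, -0.22936086],
       [-0.99866487, -0.04991479,  0.0133035 ],
       [ 0.00148211,  0.22974157,  0.97325054]])}
side {'mtx': array([[354.17620295,   0.        , 249.10051416],
       [  0.        , 354.17620295, 181.70721008],
       [  0.        ,   0.        ,   1.        ]]), 'origin': array([ 0.25551821, -0.8290042 ,  0.57948946]), 'orientation': array([[ 0.94957984,  0.15394503, -0.27312828],
       [-0.31344013,  0.44582262, -0.83844945],
       [-0.00730836,  0.88178406,  0.47159672]])}
wrist {'mtx': array([[335.83956033,   0.        , 257.23008042],
       [  0.        , 335.83956033, 191.31607693],
       [  0.        ,   0.        ,   1.        ]]), 'mount': array([[ 9.99999315e-01, -1.15333677e-03, -1.99647751e-04,
        -1.72604346e-03],
       [-1.15525135e-03, -9.45084783e-01, -3.26823223e-01,
        -8.59827963e-02],
       [ 1.88253191e-04,  3.26823230e-01, -9.45085468e-01,
        -1.16788950e-01],
       [ 0.00000000e+00,  0.00000000e+00,  0.00000000e+00,
         1.00000000e+00]])}
{'clock': 0.15, 'qpos': [1.0757, 0.3811, 1.298, -0.0, 1.4636, -0.2153], 'joint_velocities': [0.0008, -0.0019, -0.0026, 0.0005, -0.0002, -0.0], 'joint_torque': [0.0022, -44.8627, -23.1345, -0.0001, 0.0039, 0.0], 'ee_pos': [0.1518, 0.5285, 0.2559], 'orientation': [[0.2761, 0.9611, -0.0005], [0.9611, -0.2761, -0.001], [-0.0011, -0.0002, -1.0]], 'ft_force': [0.0965, 0.6291, -0.0828], 'torque': [0.0267, -0.0677, -0.0026], 'grip_width': 0.9989}
```

View pics/top0.png

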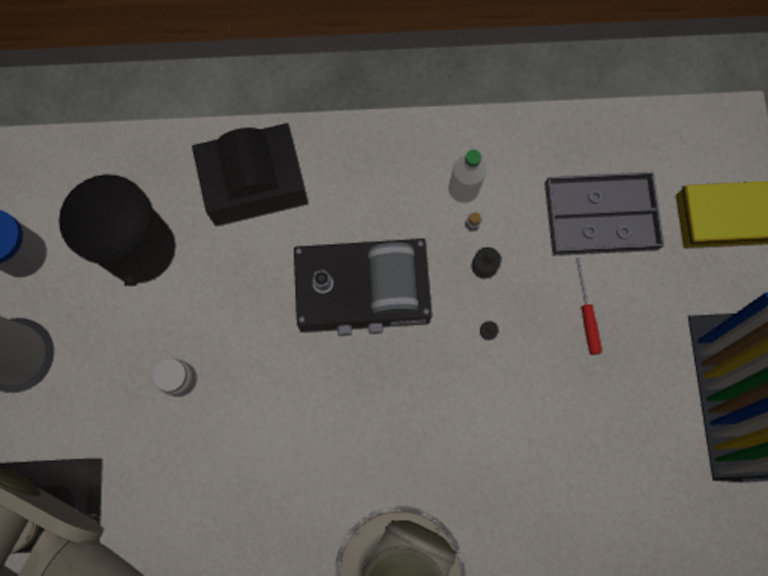

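View pics/side0.png

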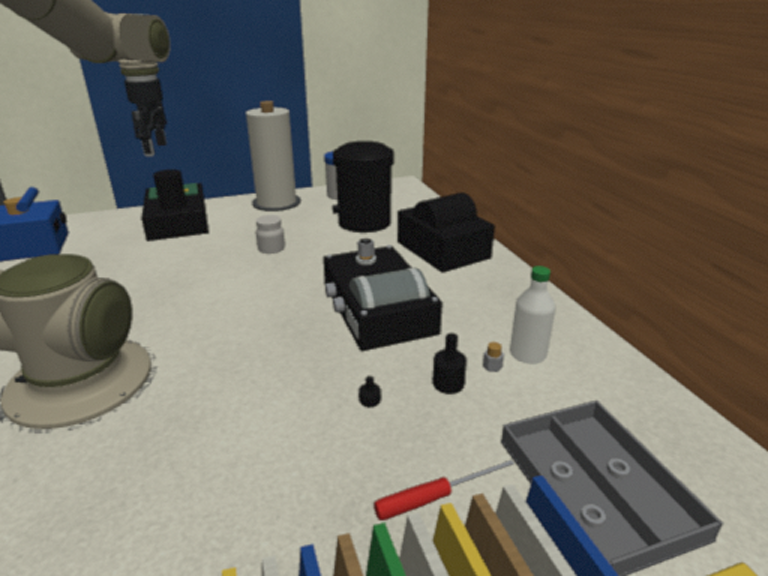

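View pics/wrist0.png

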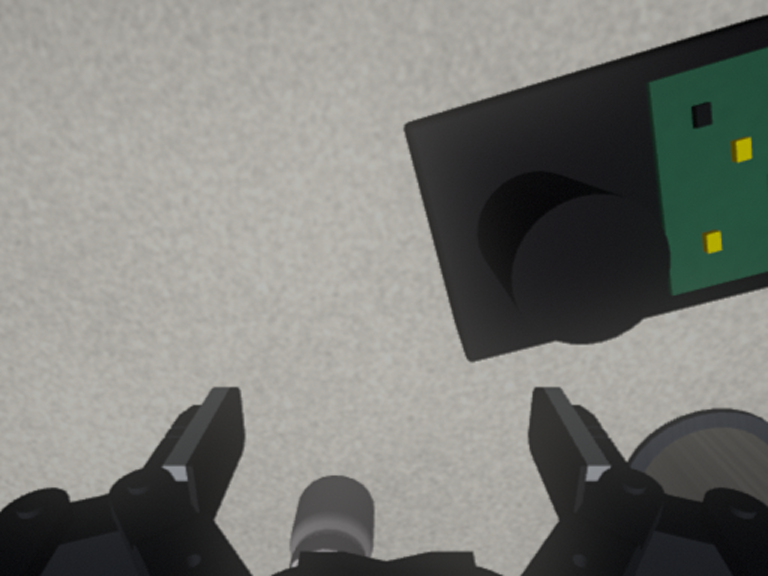

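The top view shows the gyro (box centre ~(363,285) at 1.5x), the plug at (322,281), the large cap at (487,262), the small cap at (489,330), the spare plug at (475,221), the jar at (173,377) and the driver at (592,330). The wrist view doesn't show the gyro yet. Next I'll measure these from depth.

Run:
```python
from h import *
z=np.load('top0.npz'); p,d,K,C=[z[k] for k in 'pdKC']
P=xyz(d,K,C)
save(p,'pics/top0a.png',4,(185,130,365,250))
for n,(u,v) in dict(plug=(214,185),capknob=(325,172),small=(326,219),spare=(316,146),jar=(115,251),drv=(394,220),table=(250,250),gyrotop=(232,180),capl=(323,178)).items(): print(n,P[v,u].round(4))
```

```text
plug [0.5455 0.1172 0.1245]
capknob [ 0.5763 -0.2031  0.0913]
small [ 0.4465 -0.2019  0.0434]
spare [ 0.6722 -0.191   0.0433]
jar [0.3802 0.4054 0.0771]
drv [ 0.4361 -0.4061  0.0259]
table [0.3718 0.0251 0.0039]
gyrotop [0.5689 0.0673 0.0809]
capl [ 0.57   -0.2031  0.047 ]
```

Run:
```python
from h import *
z=np.load('side0.npz'); p,d,K,C=[z[k] for k in 'pdKC']
P=xyz(d,K,C)
save(p,'pics/side0a.png',4,(200,150,350,280))
# gyro top plane in the top view
z=np.load('top0.npz'); p,d,K,C=[z[k] for k in 'pdKC']
P=xyz(d,K,C)
m=(P[...,2]>.07)&(P[...,2]<.088)&(P[...,0]>.3)&(P[...,0]<.6)&(P[...,1]>-.15)&(P[...,1]<.25)
m=m.astype(np.uint8)
n,l,s,c=cv2.connectedComponentsWithStats(m); print(s,c)
k=1+np.argmax(s[1:,4]); pts=P[l==k]
print(np.median(pts[:,2]), pts.min(0),pts.max(0)); r=cv2.minAreaRect(pts[:,:2].astype(np.float32)*1000); print(r)
for lo,hi in [(.09,.118),(.118,.14)]:
  q=P[(P[...,2]>lo)&(P[...,2]<hi)&(P[...,0]>.3)&(P[...,0]<.5)&(P[...,1]>-.2)&(P[...,1]<.2)];print(lo,len(q),q.mean(0),q.min(0),q.max(0))
```

```text
[[     0      0    512    384 193785]
 [   196    168     92     50   2823]] [[255.80668782 191.4616508 ]
 [234.44739639 194.13248317]]
0.08047745939694795 [ 0.46364477 -0.08874008  0.07008025] [0.59999556 0.17245213 0.08799646]
((533.133056640625, 41.78057098388672), (136.73486328125, 260.2215881347656), 0.7378109693527222)
0.09 210 [ 0.48923617 -0.01749566  0.1055655 ] [ 0.46869998 -0.08021465  0.0900443 ] [0.49993625 0.13067472 0.11765983]
0.118 5 [ 0.49330664 -0.01502779  0.11904723] [ 0.48839074 -0.02344955  0.11839183] [ 0.49959772 -0.00663824  0.12016235]
```

View pics/top0a.png

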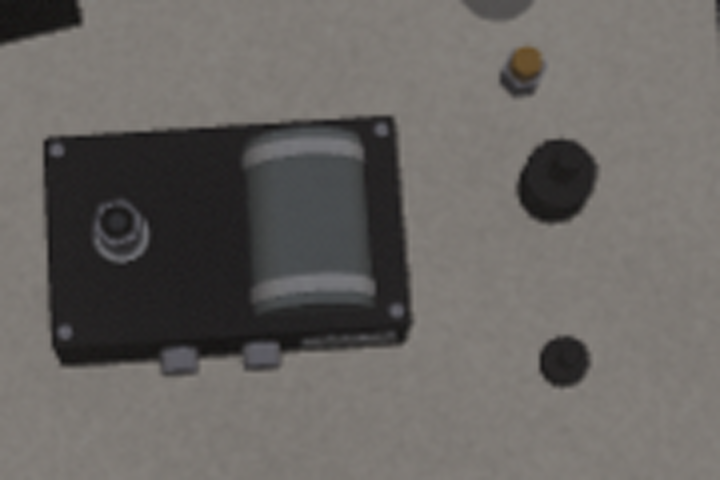

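Request:
jog_arm:
  series:
    - [-17.9,30.75,0,0,0,0]
    - [-17.9,30.75,0,0,0,0]
    - [-17.9,30.75,0,0,0,0]
    - [-17.9,30.75,0,0,0,0]
    - [-17.9,30.75,0,0,0,0]
    - [-17.9,30.75,0,0,0,0]
    - [-17.9,30.75,0,0,0,0]
    - [-17.9,30.75,0,0,0,0]
    - [-17.9,30.75,0,0,0,0]
    - [-17.9,30.75,0,0,0,0]
    - [-17.9,30.75,0,0,0,0]
    - [-17.9,30.75,0,0,0,0]
    - [-17.9,30.75,0,0,0,0]
    - [-17.9,30.75,0,0,0,0]
    - [-17.9,30.75,0,0,0,0]
    - [-17.9,30.75,0,0,0,0]
    - [0,0,0,0,0,0]
    - [0,0,0,0,0,0]

```text
clock: 1.65
ee_pos: [0.5463, 0.1162, 0.2555]
orientation: [[0.279, 0.96, -0.001], [0.96, -0.279, 0.0], [-0.0, -0.001, -1.0]]
ft_force: [-0.6, 0.2, 0.5]
grip_width: 1.005
```

Request:
jog_arm:
  series:
    - [0,0,0,0,0,-0.12]
    - [0,0,0,0,0,-0.12]
    - [0,0,0,0,0,-0.12]
    - [0,0,0,0,0,-0.12]
    - [0,0,0,0,0,-0.12]
    - [0,0,0,0,0,-0.12]
    - [0,0,0,0,0,-0.12]
    - [0,0,0,0,0,-0.12]
    - [0,0,0,0,0,-0.12]
    - [0,0,0,0,0,-0.12]
    - [0,0,0,0,0,0]
    - [0,0,0,0,0,0]

```text
clock: 2.65
ee_pos: [0.545, 0.1183, 0.2564]
orientation: [[-0.794, 0.608, -0.0], [0.608, 0.794, 0.0], [0.0, -0.0, -1.0]]
ft_force: [0.2, 0.3, -0.5]
grip_width: 1.001
```

Run:
```python
from h import *
p,d,K,C,i=cam('wrist'); save(p,'pics/wrist1.png',1.5); np.savez('wrist1.npz',p=p,d=d,K=K,C=C)
s=st(); print({k:np.round(v,4).tolist() for k,v in s.items()})
```

```text
{'clock': 2.7, 'qpos': [0.0011, 0.3944, 1.2751, 0.0001, 1.4722, -2.487], 'joint_velocities': [-0.0062, 0.0037, -0.0035, -0.0018, -0.0005, -0.0086], 'joint_torque': [0.0667, -45.6889, -23.1958, 0.0029, 0.0025, -0.1035], 'ee_pos': [0.5452, 0.1181, 0.2564], 'orientation': [[-0.7939, 0.608, -0.0002], [0.608, 0.7939, 0.0001], [0.0002, -0.0, -1.0]], 'ft_force': [-0.4415, -0.4545, -0.4994], 'torque': [0.03, 0.0075, -0.0327], 'grip_width': 0.9996}
```

View pics/wrist1.png

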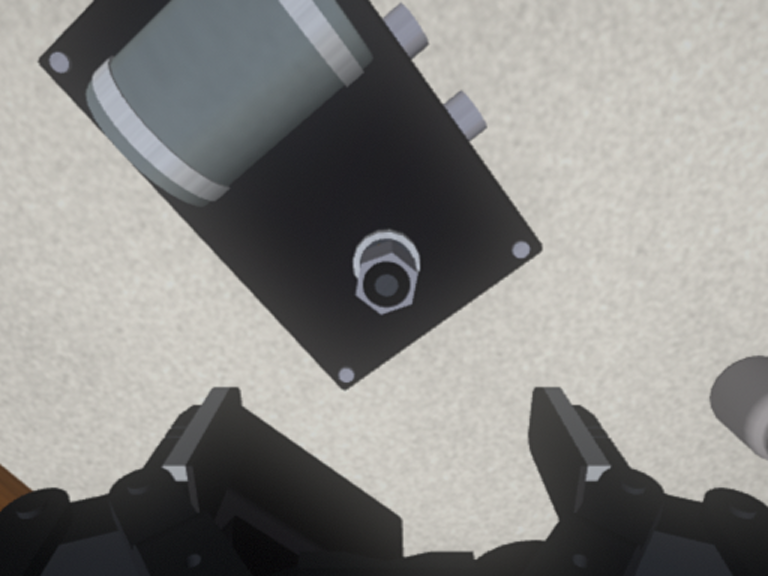

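The wrist view shows the plug hex at (387,284) at 1.5x, between the jaws' columns, with the boss ring behind it. I'll enlarge it to read the flats.

Run:
```python
from h import *
z=np.load('wrist1.npz'); p,d,K,C=[z[k] for k in 'pdKC']
save(p,'pics/w1a.png',10,(225,145,290,215))
P=xyz(d,K,C)
for u,v in [(258,202),(258,177),(242,189)]: print(P[v,u].round(4))
m=(P[...,2]>.119)&(P[...,2]<.13); m[250:]=0
print(m.sum(),P[m].mean(0),np.median(P[m][:,2]))
pts=P[m][:,:2]; ctr=(pts.min(0)+pts.max(0))/2; print(ctr)
hull=cv2.convexHull((pts*1e4).astype(np.float32)); print(cv2.minEnclosingCircle(hull))
```

```text
[0.5489 0.126  0.1242]
[0.5363 0.1095 0.1243]
[0.5524 0.1099 0.1235]
1246 [0.54217213 0.11665786 0.12407665] 0.12423332097787625
[0.54277941 0.11734404]
((5428.02490234375, 1173.1024169921875), 171.7216796875)
```

View pics/w1a.png

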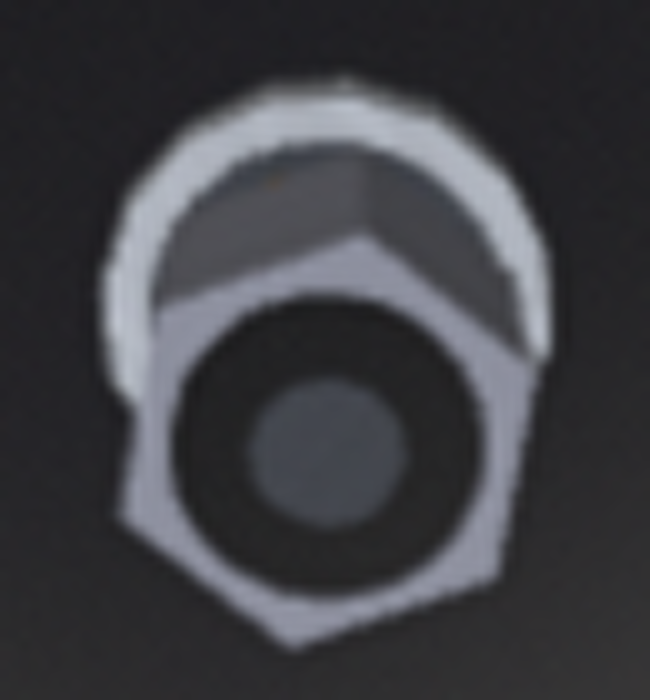

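The corners in the enlargement are (155,312), (362,235), (540,368), (497,578), (295,650) and (120,518). I'll project them onto z=0.124.

Run:
```python
from h import *
z=np.load('wrist1.npz'); p,d,K,C=[z[k] for k in 'pdKC']
uv=np.array([(155,312),(362,235),(540,368),(497,578),(295,650),(120,518)])/10+[225-.45,145-.45]
def proj(uv,h):
    r=np.c_[(uv[:,0]-K[0,2])/K[0,0],-(uv[:,1]-K[1,2])/K[1,1],-np.ones(len(uv))]@C[:3,:3].T
    return C[:3,3]+r*((h-C[2,3])/r[:,2])[:,None]
Q=proj(uv,.124)[:,:2]; c=Q.mean(0); print('c',c, np.linalg.norm(Q-c,axis=1))
a=np.arctan2(*(Q-c).T[::-1]); 
flat=np.degrees(a)%60; print('corner az mod60',flat,'-> flat normals', (flat.mean()+30)%60, (Q-np.roll(Q,3,0)))
R=pose(); print('tool x heading',np.degrees(np.arctan2(R[1,0],R[0,0])))
t=R[:3,:3].T@(np.r_[c,.124]-R[:3,3]); print('in tool mm',t*1000)
# boss ring check
```

```text
c [0.54277437 0.11715594] [0.01726201 0.01725053 0.01765134 0.01739104 0.01744678 0.0174923 ]
corner az mod60 [43.46308842 44.00645494 43.83666805 43.07613109 43.90823081 42.77133673] -> flat normals 13.510318338936656 [[ 0.00795357 -0.03372775]
 [-0.02497721 -0.02408406]
 [-0.03366105  0.01009469]
 [-0.00795357  0.03372775]
 [ 0.02497721  0.02408406]
 [ 0.03366105 -0.01009469]]
tool x heading 142.55608108662614
in tool mm [  1.31332434  -2.20088921 132.38526027]
```

Request:
jog_arm:
  series:
    - [1.3,-2.2,0,0,0,0]
    - [0,0,0,0,0,0.079]
    - [0,0,0,0,0,0.079]
    - [0,0,20,0,0,0]
    - [0,0,20,0,0,0]
    - [0,0,20,0,0,0]
    - [0,0,20,0,0,0]
    - [0,0,15,0,0,0]
    - [0,0,10,0,0,0]
    - [0,0,5,0,0,0]
    - [0,0,0,0,0,0]
    - [0,0,0,0,0,0]

```text
clock: 3.7
ee_pos: [0.5436, 0.1165, 0.1469]
orientation: [[-0.69, 0.724, 0.001], [0.724, 0.69, 0.0], [-0.001, 0.001, -1.0]]
ft_force: [-0.2, -0.2, 0.3]
grip_width: 0.996
```

Run:
```python
from h import *
p,d,K,C,i=cam('wrist'); save(p,'pics/wrist2.png',1.5); np.savez('wrist2.npz',p=p,d=d,K=K,C=C)
save(p,'pics/w2a.png',6,(195,200,325,300))
s=st(); print({k:np.round(v,4).tolist() for k,v in s.items()})
```

```text
{'clock': 3.75, 'qpos': [-0.0018, 0.4924, 1.4511, 0.0, 1.1965, -2.3345], 'joint_velocities': [-0.0009, -0.0044, -0.0019, 0.0004, -0.0001, -0.0024], 'joint_torque': [-0.0209, -46.7309, -19.5041, -0.0005, -0.0059, 0.0077], 'ee_pos': [0.5437, 0.1165, 0.1472], 'orientation': [[-0.6903, 0.7235, 0.0016], [0.7235, 0.6903, -0.0], [-0.0011, 0.0011, -1.0]], 'ft_force': [0.9393, -0.9471, 0.402], 'torque': [-0.043, 0.0399, 0.0205], 'grip_width': 1.0008}
```

View pics/wrist2.png

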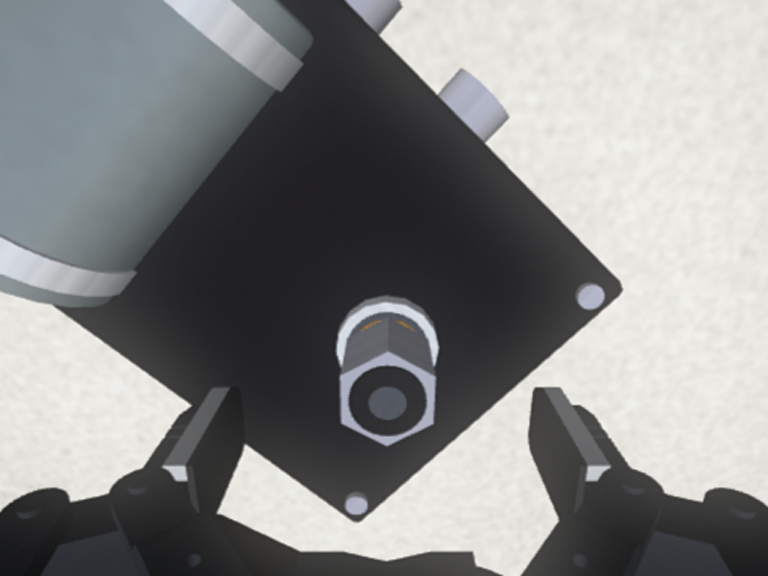

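View pics/w2a.png

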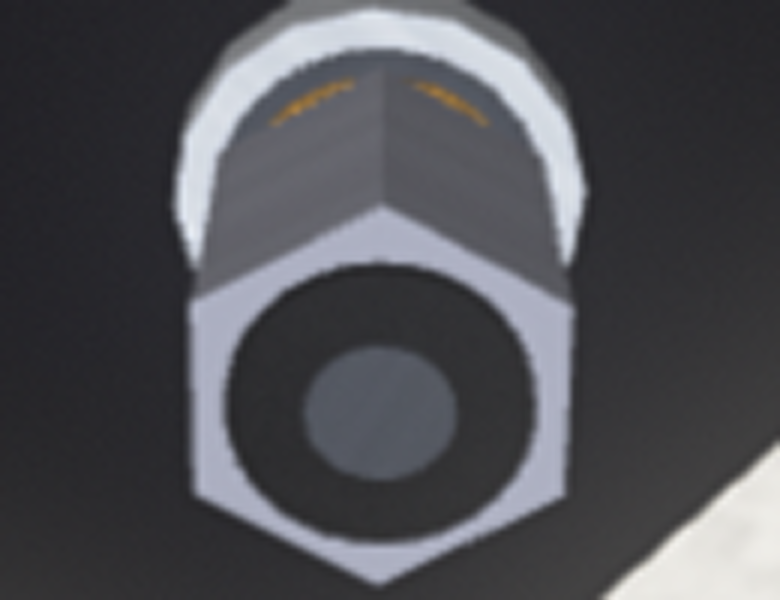

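The flats are parallel to the pads. The hex centre is at column 387 (1.5x) and the pad edges at 240 and 535 have their midpoint at 387.5. I'll compute the offsets.

Run:
```python
from h import *
z=np.load('wrist2.npz'); p,d,K,C=[z[k] for k in 'pdKC']
uv=np.array([(190,300),(380,205),(573,305),(566,495),(378,585),(193,495)])/6+[195-.42,200-.42]
r=np.c_[(uv[:,0]-K[0,2])/K[0,0],-(uv[:,1]-K[1,2])/K[1,1],-np.ones(len(uv))]@C[:3,:3].T
Q=(C[:3,3]+r*((.124-C[2,3])/r[:,2])[:,None])[:,:2]; c=Q.mean(0); print('c',c, np.linalg.norm(Q-c,axis=1))
a=np.arctan2(*(Q-c).T[::-1]); print(((np.degrees(a)%60).mean()+30)%60)
R=pose(); print('heading',np.degrees(np.arctan2(R[1,0],R[0,0]))%60)
print('in tool mm',R[:3,:3].T@(np.r_[c,.124]-R[:3,3])*1000)
```

```text
c [0.54254047 0.11694917] [0.01735782 0.01722991 0.0173472  0.0173965  0.01738108 0.01747174]
13.358727676647504
heading 13.653321626774954
in tool mm [ 1.1117481  -0.57077377 23.21556515]
```

Run:
```python
from h import *
z=np.load('wrist2.npz'); K,C=z['K'],z['C']
R=pose(); M=np.array(viewer.camera_info('wrist')['mount'])
print(R.round(4)); print(np.linalg.inv(R)@C); print(M); print(st()['clock'])
for _ in range(3): print(st()['ee_pos'], st()['clock'])
```

```text
[[-0.6903  0.7235  0.0016  0.5437]
 [ 0.7235  0.6903 -0.      0.1165]
 [-0.0011  0.0011 -1.      0.1472]
 [ 0.      0.      0.      1.    ]]
[[ 9.99999540e-01 -9.52506440e-04 -1.14364892e-04  7.34462878e-04]
 [-9.37778195e-04 -9.45408703e-01 -3.25885724e-01 -8.66229761e-02]
 [ 2.02286687e-04  3.25885681e-01 -9.45409161e-01 -1.16547452e-01]
 [ 0.00000000e+00  0.00000000e+00  0.00000000e+00  1.00000000e+00]]
[[ 9.99999097e-01 -1.31668231e-03  2.69123828e-04  7.05606121e-04]
 [-1.15676415e-03 -9.45248276e-01 -3.26350056e-01 -8.65704428e-02]
 [ 6.84088179e-04  3.26349450e-01 -9.45248945e-01 -1.16795235e-01]
 [ 0.00000000e+00  0.00000000e+00  0.00000000e+00  1.00000000e+00]]
3.75
[0.54368404 0.11653882 0.14721741] 3.75
[0.54368404 0.11653882 0.14721741] 3.75
[0.54368404 0.11653882 0.14721741] 3.75
```

Request:
jog_arm:
  series:
    - [0,0,12,0,0,0]
    - [0,0,10,0,0,0]
    - [0,0,5,0,0,0]
    - [0,0,2,0,0,0]
    - [0,0,0,0,0,0]
    - [0,0,0,0,0,0]

```text
clock: 4.25
ee_pos: [0.5435, 0.1165, 0.1176]
orientation: [[-0.691, 0.723, 0.0], [0.723, 0.691, -0.0], [-0.0, 0.0, -1.0]]
ft_force: [0.5, -0.2, -0.3]
grip_width: 1.0
```

Request:
jog_arm:
  series:
    - [0,0,0,0,0,0]
    - [0,0,0,0,0,0]
    - [0,0,0,0,0,0]
    - [0,0,0,0,0,0]
    - [0,0,0,0,0,0]
    - [0,0,0,0,0,0]
  gripper: 0.5

```text
clock: 4.75
ee_pos: [0.5433, 0.1165, 0.1174]
orientation: [[-0.691, 0.723, 0.0], [0.723, 0.691, -0.0], [-0.0, 0.0, -1.0]]
ft_force: [0.0, -0.9, 0.2]
grip_width: 0.496
```

```bash
cat > lk.py <<'E'
from h import *
import sys
n=sys.argv[1]; c=sys.argv[2]
p,d,K,C,i=cam(c); save(p,f'pics/{n}.png',1.5); np.savez(f'{n}.npz',p=p,d=d,K=K,C=C)
s=st(); print({k:np.round(v,3).tolist() for k,v in s.items()})
E
python3 lk.py wrist3 wrist
```

```text
{'clock': 4.8, 'qpos': [-0.002, 0.529, 1.488, 0.0, 1.125, -2.335], 'joint_velocities': [0.001, 0.001, 0.002, -0.0, 0.001, 0.002], 'joint_torque': [0.002, -48.117, -18.662, -0.0, 0.001, 0.0], 'ee_pos': [0.543, 0.116, 0.117], 'orientation': [[-0.691, 0.723, 0.0], [0.723, 0.691, 0.0], [-0.0, 0.0, -1.0]], 'ft_force': [-0.021, 0.987, 0.092], 'torque': [-0.026, -0.011, 0.006], 'grip_width': 0.502}
```

View pics/wrist3.png

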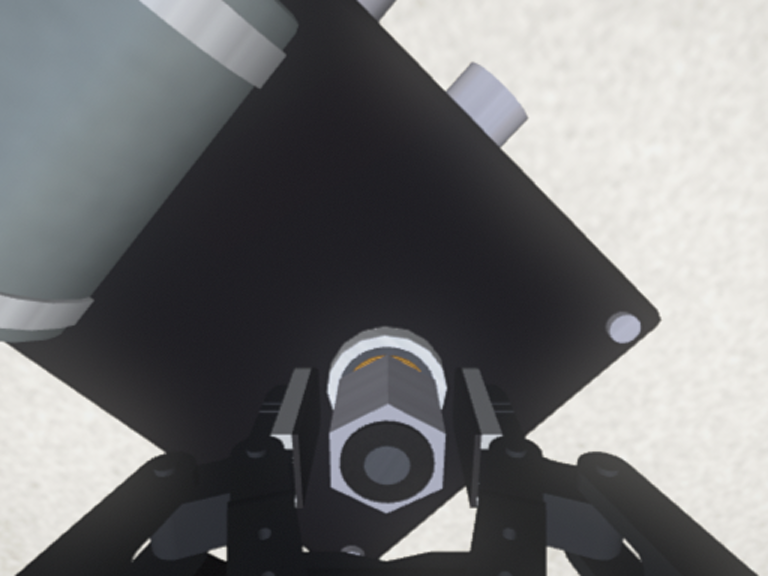

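The pads at half-closure leave equal gaps of about 30 px on each side of the hex (columns 330 and 443), so I'll close.

Request:
jog_arm:
  series:
    - [0,0,0,0,0,0]
    - [0,0,0,0,0,0]
    - [0,0,0,0,0,0]
    - [0,0,0,0,0,0]
    - [0,0,0,0,0,0]
    - [0,0,0,0,0,0]
  gripper: 1

```text
clock: 5.3
ee_pos: [0.5432, 0.1166, 0.1175]
orientation: [[-0.691, 0.723, -0.0], [0.723, 0.691, 0.0], [0.0, 0.0, -1.0]]
ft_force: [-0.9, 1.7, 4.1]
grip_width: 0.343
```

```bash
python3 lk.py wrist4 wrist
```

```text
{'clock': 5.35, 'qpos': [-0.002, 0.528, 1.488, 0.0, 1.126, -2.335], 'joint_velocities': [0.001, -0.001, -0.001, -0.001, -0.0, 0.001], 'joint_torque': [-0.625, -46.037, -18.556, -0.178, -0.489, -0.003], 'ee_pos': [0.543, 0.117, 0.117], 'orientation': [[-0.691, 0.723, -0.0], [0.723, 0.691, 0.0], [0.0, 0.0, -1.0]], 'ft_force': [-2.631, 0.893, 4.941], 'torque': [0.092, 0.32, 0.005], 'grip_width': 0.34}
```

View pics/wrist4.png

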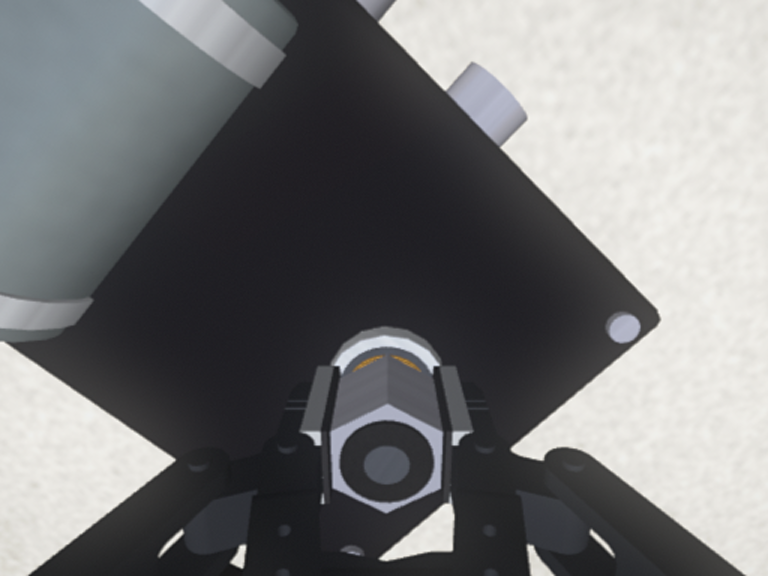

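The hex is gripped at opening 0.34 (about 29 mm). Now I'll start turning.

Request:
jog_arm:
  series:
    - [0,0,0,0,0,0.05]
    - [0,0,0,0,0,0.05]
    - [0,0,0,0,0,0.05]
    - [0,0,0,0,0,0.05]
    - [0,0,0.1,0,0,0.05]
    - [0,0,0,0,0,0.05]
    - [0,0,0,0,0,0]
    - [0,0,0,0,0,0]

```text
clock: 6.02
ee_pos: [0.5428, 0.1171, 0.1174]
orientation: [[-0.447, 0.895, -0.001], [0.895, 0.447, 0.001], [0.001, -0.0, -1.0]]
ft_force: [-3.3, 4.1, 4.9]
grip_width: 0.346
```

```bash
cat > t.py <<'E'
from h import *
s=st(); R=np.array(s['orientation'])
print(round(s['clock'],2),'pos',np.round(s['ee_pos'],4),'head',round(np.arctan2(R[1,0],R[0,0]),4),'F',np.round(s['ft_force'],2),'T',np.round(s['torque'],3),'jt6',round(s['joint_torque'][5],3),'q6',round(s['qpos'][5],3),'w',round(s['grip_width'],3))
E
python3 t.py
```

```text
6.02 pos [0.5428 0.1171 0.1174] head 2.0337 F [-3.29  4.1   4.93] T [0.604 0.622 0.405] jt6 0.451 q6 -2.035 w 0.346
```

Request:
jog_arm:
  series:
    - [0,0,0.03,0,0,0.05]
    - [0,0,0.03,0,0,0.05]
    - [0,0,0,0,0,0.05]
    - [0,0,0,0,0,0.05]
    - [0,0,0,0,0,0]
    - [0,0,0,0,0,0]

```text
clock: 6.52
ee_pos: [0.5427, 0.1175, 0.1173]
orientation: [[-0.26, 0.966, -0.001], [0.966, 0.26, 0.002], [0.002, -0.001, -1.0]]
ft_force: [-3.8, 5.1, 6.5]
grip_width: 0.342
```

```bash
python3 t.py
```

```text
6.52 pos [0.5427 0.1175 0.1173] head 1.8337 F [-3.84  5.07  6.51] T [1.04  0.692 0.36 ] jt6 0.457 q6 -1.835 w 0.342
```

Request:
jog_arm:
  series:
    - [0,0,0.03,0,0,0.05]
    - [0,0,0.03,0,0,0.05]
    - [0,0,0,0,0,0.05]
    - [0,0,0,0,0,0.05]
    - [0,0,0,0,0,0]
    - [0,0,0,0,0,0]

```text
clock: 7.02
ee_pos: [0.5426, 0.118, 0.1172]
orientation: [[-0.063, 0.998, -0.001], [0.998, 0.063, 0.003], [0.003, -0.001, -1.0]]
ft_force: [-4.2, 7.7, 6.1]
grip_width: 0.339
```

```bash
python3 t.py
```

```text
7.02 pos [0.5426 0.118  0.1172] head 1.6338 F [-4.17  7.73  6.09] T [1.535 0.704 0.363] jt6 0.462 q6 -1.635 w 0.339
```

Drag reads a steady 0.36 N m. The growing lateral force means the grip is about 2.4 mm off along tool y, so I'll relieve it and turn about the plug's real axis.

Request:
jog_arm:
  series:
    - [0.5,-0.2,0,0,0,0]
    - [0.5,-0.2,0,0,0,0]
    - [0.5,-0.2,0,0,0,0]
    - [0,0,0,0,0,0]
    - [0.12,0,0,0,0,0.05]
    - [0.12,0,0,0,0,0.05]
    - [0,0,0,0,0,0]
    - [0,0,0,0,0,0]

```text
clock: 7.68
ee_pos: [0.5425, 0.1184, 0.1172]
orientation: [[0.038, 0.999, -0.0], [0.999, -0.038, 0.0], [0.0, -0.0, -1.0]]
ft_force: [-2.4, 3.8, 5.2]
grip_width: 0.343
```

```bash
python3 t.py
```

```text
7.68 pos [0.5425 0.1184 0.1172] head 1.533 F [-2.45  3.81  5.2 ] T [0.594 0.456 0.411] jt6 0.447 q6 -1.532 w 0.343
```

Request:
jog_arm:
  series:
    - [0.4,-0.2,0.03,0,0,0.05]
    - [0.3,-0.2,0.03,0,0,0.05]
    - [0.12,0,0,0,0,0.05]
    - [0.12,0,0,0,0,0.05]
    - [0,0,0,0,0,0]
    - [0,0,0,0,0,0]

```text
clock: 8.18
ee_pos: [0.5425, 0.119, 0.1172]
orientation: [[0.234, 0.972, 0.001], [0.972, -0.234, -0.0], [0.0, 0.001, -1.0]]
ft_force: [-0.8, 0.1, 4.8]
grip_width: 0.338
```

```bash
python3 t.py
```

```text
8.18 pos [0.5425 0.119  0.1172] head 1.3345 F [-0.83  0.09  4.8 ] T [0.186 0.187 0.284] jt6 0.504 q6 -1.332 w 0.338
```

Request:
jog_arm:
  series:
    - [0.12,0,0.03,0,0,0.05]
    - [0.12,0,0.03,0,0,0.05]
    - [0.12,0,0,0,0,0.05]
    - [0.12,0,0,0,0,0.05]
    - [0,0,0,0,0,0]
    - [0,0,0,0,0,0]

```text
clock: 8.68
ee_pos: [0.5427, 0.1195, 0.1171]
orientation: [[0.422, 0.907, 0.001], [0.907, -0.422, -0.0], [0.0, 0.001, -1.0]]
ft_force: [-1.0, 1.4, 5.0]
grip_width: 0.341
```

```bash
python3 t.py
```

```text
8.68 pos [0.5427 0.1195 0.1171] head 1.1355 F [-0.96  1.35  5.01] T [0.206 0.063 0.307] jt6 0.494 q6 -1.132 w 0.341
```

```bash
cat > t.py <<'E'
from h import *
import sys
n=int(sys.argv[1]) if len(sys.argv)>1 else 8
A=[]
for i in range(n):
    if i: viewer.read_camera('wrist')
    s=st(); A.append(np.r_[s['ft_force'],s['torque'],s['joint_torque'][5]])
A=np.array(A); R=np.array(s['orientation'])
print(round(s['clock'],2),'pos',np.round(s['ee_pos'],4),'head',round(np.arctan2(R[1,0],R[0,0]),4),'q6',round(s['qpos'][5],3),'w',round(s['grip_width'],3))
print('F',A[:,:3].mean(0).round(2),'T',A[:,3:6].mean(0).round(3),'Tz',A[:,5].round(3),'j6',A[:,6].round(3),A[:,6].mean())
E
python3 t.py
```

```text
9.03 pos [0.5426 0.1195 0.1171] head 1.1336 q6 -1.13 w 0.344
F [-0.04  1.34  5.18] T [ 0.187 -0.017  0.326] Tz [0.307 0.381 0.355 0.362 0.29  0.321 0.317 0.276] j6 [0.494 0.364 0.324 0.316 0.317 0.321 0.311 0.328] 0.3467399999499321
```

Request:
jog_arm:
  series:
    - [0.12,0,0.03,0,0,0.05]
    - [0.12,0,0.03,0,0,0.05]
    - [0.12,0,0,0,0,0.05]
    - [0.12,0,0,0,0,0.05]
    - [0,0,0,0,0,0]
    - [0,0,0,0,0,0]
    - [0,0,0,0,0,0]

```text
clock: 9.62
ee_pos: [0.5429, 0.12, 0.1171]
orientation: [[0.594, 0.805, 0.001], [0.805, -0.594, -0.0], [0.0, 0.001, -1.0]]
ft_force: [0.6, 2.1, 4.4]
grip_width: 0.339
```

```bash
python3 t.py 6
```

```text
9.87 pos [0.5429 0.12   0.117 ] head 0.9351 q6 -0.93 w 0.346
F [0.86 1.71 4.77] T [ 0.219 -0.122  0.353] Tz [0.328 0.394 0.366 0.338 0.294 0.398] j6 [0.344 0.335 0.333 0.333 0.333 0.333] 0.33479041419923306
```

Request:
jog_arm:
  series:
    - [0.12,0,0.03,0,0,0.05]
    - [0.12,0,0.03,0,0,0.05]
    - [0.12,0,0,0,0,0.05]
    - [0.12,0,0,0,0,0.05]
    - [0,0,0,0,0,0]
    - [0,0,0,0,0,0]
    - [0,0,0,0,0,0]

```text
clock: 10.45
ee_pos: [0.5432, 0.1204, 0.117]
orientation: [[0.741, 0.671, 0.001], [0.671, -0.741, 0.0], [0.001, 0.001, -1.0]]
ft_force: [2.1, 2.7, 4.6]
grip_width: 0.348
```

```bash
python3 t.py 6
```

```text
10.7 pos [0.5432 0.1204 0.117 ] head 0.7351 q6 -0.73 w 0.339
F [1.53 1.61 5.21] T [ 0.238 -0.323  0.356] Tz [0.339 0.364 0.32  0.388 0.318 0.41 ] j6 [0.365 0.29  0.321 0.334 0.338 0.338] 0.3310717176645994
```

Request:
jog_arm:
  series:
    - [0.2,0,0.03,0,0,0.05]
    - [0.2,0,0.03,0,0,0.05]
    - [0.15,0,0,0,0,0.05]
    - [0.15,0,0,0,0,0.05]
    - [0,0,0,0,0,0]
    - [0,0,0,0,0,0]
    - [0,0,0,0,0,0]

```text
clock: 11.28
ee_pos: [0.5437, 0.1207, 0.1169]
orientation: [[0.86, 0.51, 0.001], [0.51, -0.86, -0.0], [0.0, 0.0, -1.0]]
ft_force: [0.8, 1.0, 5.9]
grip_width: 0.342
```

```bash
python3 t.py 6
```

```text
11.53 pos [0.5437 0.1207 0.1169] head 0.5351 q6 -0.529 w 0.339
F [1.45 1.12 5.48] T [ 0.141 -0.222  0.344] Tz [0.293 0.37  0.349 0.331 0.366 0.355] j6 [0.344 0.338 0.337 0.336 0.336 0.336] 0.3378928266465664
```

Request:
jog_arm:
  series:
    - [0.15,0,0.03,0,0,0.05]
    - [0.15,0,0.03,0,0,0.05]
    - [0.15,0,0,0,0,0.05]
    - [0.15,0,0,0,0,0.05]
    - [0,0,0,0,0,0]
    - [0,0,0,0,0,0]
    - [0,0,0,0,0,0]

```text
clock: 12.12
ee_pos: [0.5442, 0.1209, 0.1169]
orientation: [[0.944, 0.329, 0.0], [0.329, -0.944, -0.0], [0.0, 0.0, -1.0]]
ft_force: [0.6, 0.3, 5.6]
grip_width: 0.339
```

```bash
python3 t.py 6
```

```text
12.37 pos [0.5442 0.121  0.1169] head 0.3351 q6 -0.329 w 0.343
F [1.13 0.48 5.47] T [ 0.1   -0.186  0.313] Tz [0.318 0.288 0.308 0.289 0.309 0.365] j6 [0.343 0.337 0.336 0.335 0.335 0.335] 0.33697566017508507
```

Request:
jog_arm:
  series:
    - [0.15,0,0.03,0,0,0.05]
    - [0.15,0,0.03,0,0,0.05]
    - [0.15,0,0,0,0,0.05]
    - [0.15,0,0,0,0,0.05]
    - [0,0,0,0,0,0]
    - [0,0,0,0,0,0]
    - [0,0,0,0,0,0]

```text
clock: 12.95
ee_pos: [0.5447, 0.1211, 0.1168]
orientation: [[0.991, 0.135, 0.0], [0.135, -0.991, -0.0], [0.0, 0.0, -1.0]]
ft_force: [0.9, 0.8, 5.6]
grip_width: 0.34
```

```bash
python3 t.py 6
```

```text
13.2 pos [0.5447 0.1211 0.1168] head 0.1351 q6 -0.128 w 0.34
F [1.1  0.53 5.6 ] T [ 0.075 -0.119  0.347] Tz [0.345 0.336 0.355 0.371 0.334 0.342] j6 [0.343 0.336 0.335 0.334 0.334 0.334] 0.3360754018649459
```

Request:
jog_arm:
  series:
    - [0.15,0,0.03,0,0,0.05]
    - [0.15,0,0.03,0,0,0.05]
    - [0.15,0,0,0,0,0.05]
    - [0.15,0,0,0,0,0.05]
    - [0,0,0,0,0,0]
    - [0,0,0,0,0,0]
    - [0,0,0,0,0,0]

```text
clock: 13.78
ee_pos: [0.5453, 0.1211, 0.1167]
orientation: [[0.998, -0.065, 0.0], [-0.065, -0.998, -0.0], [0.0, 0.0, -1.0]]
ft_force: [1.0, 1.2, 6.2]
grip_width: 0.342
```

```bash
python3 t.py 6
```

```text
14.03 pos [0.5453 0.1211 0.1167] head -0.0649 q6 0.072 w 0.341
F [1.07 0.68 5.81] T [ 0.073 -0.106  0.334] Tz [0.323 0.289 0.344 0.322 0.331 0.394] j6 [0.342 0.335 0.334 0.333 0.333 0.333] 0.3351047355681658
```

Request:
jog_arm:
  series:
    - [0.15,0,0.03,0,0,0.05]
    - [0.15,0,0.03,0,0,0.05]
    - [0.15,0,0,0,0,0.05]
    - [0.15,0,0,0,0,0.05]
    - [0,0,0,0,0,0]
    - [0,0,0,0,0,0]
    - [0,0,0,0,0,0]

```text
clock: 14.62
ee_pos: [0.5458, 0.121, 0.1167]
orientation: [[0.965, -0.262, 0.0], [-0.262, -0.965, -0.0], [0.0, 0.0, -1.0]]
ft_force: [-0.4, 1.1, 5.5]
grip_width: 0.34
```

```bash
python3 t.py 6; python3 lk.py wrist5 wrist >/dev/null
```

```text
14.87 pos [0.5458 0.121  0.1167] head -0.2649 q6 0.272 w 0.339
F [0.38 0.3  5.89] T [ 0.035 -0.062  0.336] Tz [0.373 0.357 0.318 0.284 0.342 0.345] j6 [0.341 0.334 0.333 0.333 0.332 0.332] 0.3341811103746295
```

View pics/wrist5.png

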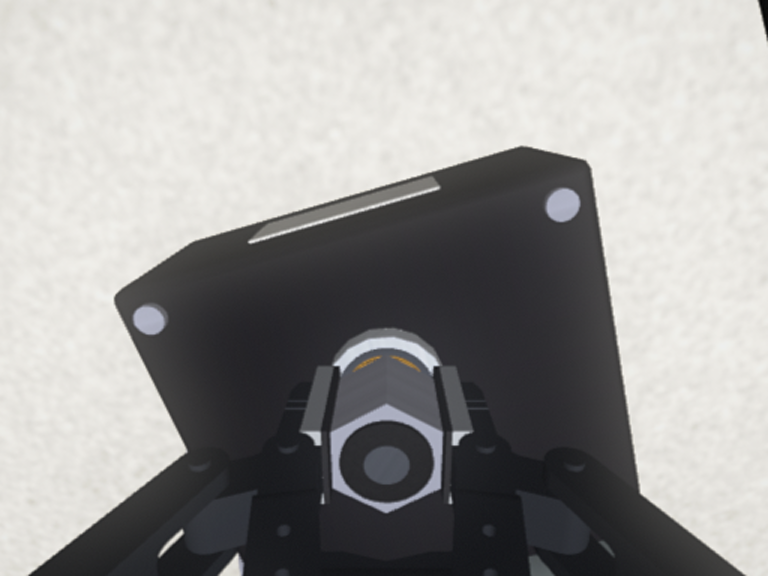

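The hex (387,465) is still flush between the pads after 2.6 rad, so nothing has slipped. I'll carry on.

Request:
jog_arm:
  series:
    - [0.14,0,0.03,0,0,0.05]
    - [0.14,0,0.03,0,0,0.05]
    - [0.14,0,0,0,0,0.05]
    - [0.14,0,0,0,0,0.05]
    - [0,0,0,0,0,0]
    - [0,0,0,0,0,0]
    - [0,0,0,0,0,0]

```text
clock: 15.5
ee_pos: [0.5463, 0.1208, 0.1166]
orientation: [[0.894, -0.448, 0.0], [-0.448, -0.894, -0.0], [0.0, 0.0, -1.0]]
ft_force: [-0.5, 0.9, 6.1]
grip_width: 0.34
```

```bash
python3 t.py 6
```

```text
15.75 pos [0.5464 0.1208 0.1166] head -0.4647 q6 0.471 w 0.34
F [-0.27  0.23  6.2 ] T [-0.024 -0.08   0.401] Tz [0.409 0.463 0.364 0.38  0.414 0.378] j6 [0.388 0.382 0.381 0.38  0.38  0.38 ] 0.38188970647752285
```

Request:
jog_arm:
  series:
    - [0.14,0,0.03,0,0,0.05]
    - [0.14,0,0.03,0,0,0.05]
    - [0.14,0,0,0,0,0.05]
    - [0.14,0,0,0,0,0.05]
    - [0,0,0,0,0,0]
    - [0,0,0,0,0,0]
    - [0,0,0,0,0,0]

```text
clock: 16.33
ee_pos: [0.5468, 0.1205, 0.1166]
orientation: [[0.787, -0.617, 0.0], [-0.617, -0.787, -0.001], [0.001, 0.0, -1.0]]
ft_force: [-0.9, 0.7, 7.5]
grip_width: 0.342
```

```bash
python3 t.py 6
```

```text
16.58 pos [0.5468 0.1205 0.1166] head -0.6645 q6 0.671 w 0.34
F [0.09 0.54 6.27] T [-0.141 -0.097  0.439] Tz [0.418 0.45  0.477 0.449 0.422 0.418] j6 [0.455 0.448 0.447 0.447 0.447 0.447] 0.44846670236438513
```

The taper is biting: torque now reads about 0.45–0.46 N m.

Request:
jog_arm:
  series:
    - [0.14,0,0.03,0,0,0.05]
    - [0.14,0,0.03,0,0,0.05]
    - [0.14,0,0,0,0,0.05]
    - [0.14,0,0,0,0,0.05]
    - [0,0,0,0,0,0]
    - [0,0,0,0,0,0]
    - [0,0,0,0,0,0]

```text
clock: 17.17
ee_pos: [0.5473, 0.1201, 0.1166]
orientation: [[0.649, -0.761, 0.0], [-0.761, -0.649, -0.001], [0.001, 0.0, -1.0]]
ft_force: [-0.1, 1.1, 6.4]
grip_width: 0.342
```

```bash
python3 t.py 8
```

```text
17.52 pos [0.5472 0.1201 0.1166] head -0.8643 q6 0.87 w 0.344
F [-0.29  0.48  6.3 ] T [-0.27  -0.09   0.525] Tz [0.532 0.532 0.495 0.529 0.498 0.535 0.545 0.532] j6 [0.525 0.519 0.518 0.517 0.517 0.517 0.517 0.517] 0.5186018021777272
```

Request:
jog_arm:
  series:
    - [0.13,0,0,0,0,0.05]
    - [0.13,0,0,0,0,0.05]
    - [0.13,0,0,0,0,0.05]
    - [0.13,0,0,0,0,0.05]
    - [0.13,0,0,0,0,0.05]
    - [0,0,0,0,0,0]
    - [0,0,0,0,0,0]
    - [0,0,0,0,0,0]

```text
clock: 18.18
ee_pos: [0.5476, 0.1195, 0.1165]
orientation: [[0.441, -0.897, 0.0], [-0.897, -0.441, -0.001], [0.001, 0.0, -1.0]]
ft_force: [0.1, 0.0, 6.3]
grip_width: 0.34
```

```bash
python3 t.py 8
```

```text
18.53 pos [0.5476 0.1195 0.1165] head -1.1139 q6 1.119 w 0.34
F [0.11 0.24 6.31] T [-0.49  -0.078  0.616] Tz [0.612 0.62  0.575 0.645 0.583 0.634 0.662 0.6  ] j6 [0.618 0.611 0.61  0.61  0.609 0.609 0.609 0.609] 0.6107436656020582
```

Request:
jog_arm:
  series:
    - [0,0,0,0,0,0]
    - [0,0,0,0,0,0]
    - [0,0,0,0,0,0]
    - [0,0,0,0,0,0]
    - [0,0,0,0,0,0]
    - [0,0,0,0,0,0]
    - [0,0,0,0,0,0]
    - [0,0,0,0,0,0]
  gripper: 0

```text
clock: 19.2
ee_pos: [0.5476, 0.1198, 0.1164]
orientation: [[0.438, -0.899, -0.0], [-0.899, -0.438, -0.0], [-0.0, 0.0, -1.0]]
ft_force: [-0.5, 0.1, -0.8]
grip_width: 1.0
```

```bash
python3 t.py 3;  python3 lk.py wrist6 wrist >/dev/null
```

```text
19.3 pos [0.5476 0.1198 0.1164] head -1.117 q6 1.121 w 1.0
F [-0.28 -0.35 -0.54] T [-0.02   0.022  0.039] Tz [0.042 0.01  0.064] j6 [-0.001 -0.001 -0.001] -0.0007732960511930287
```

View pics/wrist6.png

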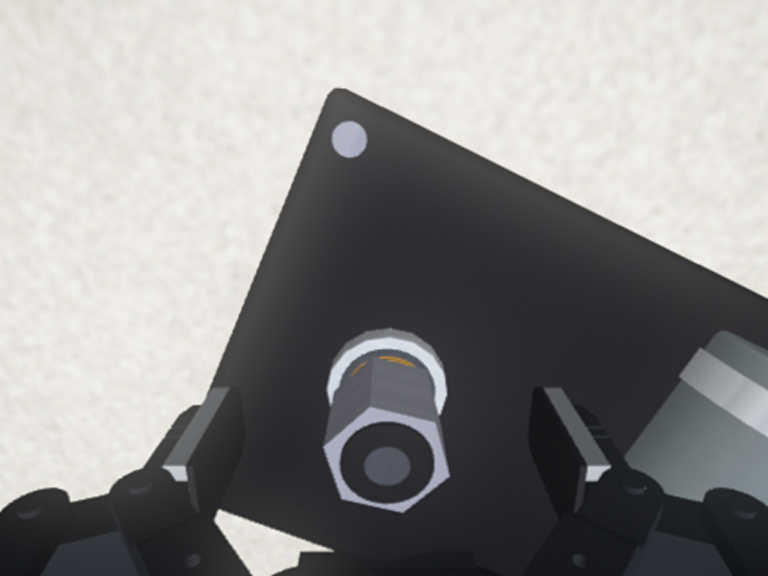

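The plug is released (force ≈0, the hex sprang back slightly). The arc my TCP swept puts the port axis at about (0.5451, 0.1183). Now I'll go over the cap.

Request:
jog_arm:
  series:
    - [0,0,-15,0,0,0]
    - [0,0,-30,0,0,0]
    - [0,0,-35,0,0,0]
    - [0,0,-35,0,0,0]
    - [0,0,-25,0,0,0.1135]
    - [0,0,0,0,0,0.1135]
    - [0,0,0,0,0,0.1135]
    - [0,0,0,0,0,0.1135]
    - [32.3,-2.87,0,0,0,0]
    - [32.3,-2.87,0,0,0,0]
    - [32.3,-2.87,0,0,0,0]
    - [32.3,-2.87,0,0,0,0]
    - [32.3,-2.87,0,0,0,0]
    - [32.3,-2.87,0,0,0,0]
    - [32.3,-2.87,0,0,0,0]
    - [32.3,-2.87,0,0,0,0]
    - [32.3,-2.87,0,0,0,0]
    - [32.3,-2.87,0,0,0,0]
    - [0,0,0,0,0,0]
    - [0,0,0,0,0,0]

```text
clock: 21.02
ee_pos: [0.576, -0.2046, 0.2558]
orientation: [[-0.003, -1.0, -0.001], [-1.0, 0.003, 0.0], [-0.0, 0.001, -1.0]]
ft_force: [0.5, 0.8, 0.4]
grip_width: 1.001
```

```bash
python3 t.py 2;  python3 lk.py wrist7 wrist >/dev/null
python3 - <<'E'
from h import *
z=np.load('wrist6.npz'); save(z['p'],'pics/w6a.png',7,(205,210,310,350))
z=np.load('wrist4.npz'); save(z['p'],'pics/w4a.png',7,(205,210,310,350))
E
```

```text
21.07 pos [ 0.5761 -0.2033  0.2561] head -1.5718 q6 1.039 w 1.0
F [0.62 0.11 0.4 ] T [-0.016  0.007 -0.007] Tz [-0.019  0.005] j6 [-0.124 -0.037] -0.08049289870541543
```

View pics/wrist7.png

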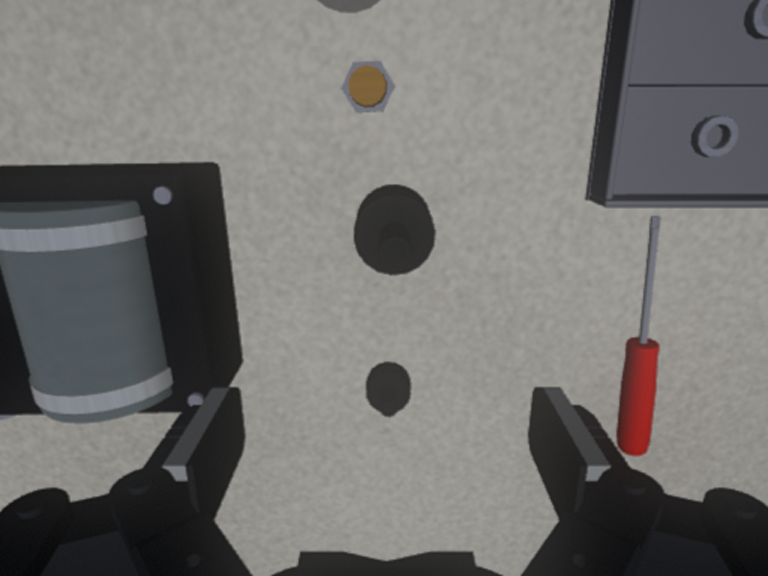

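View pics/w6a.png

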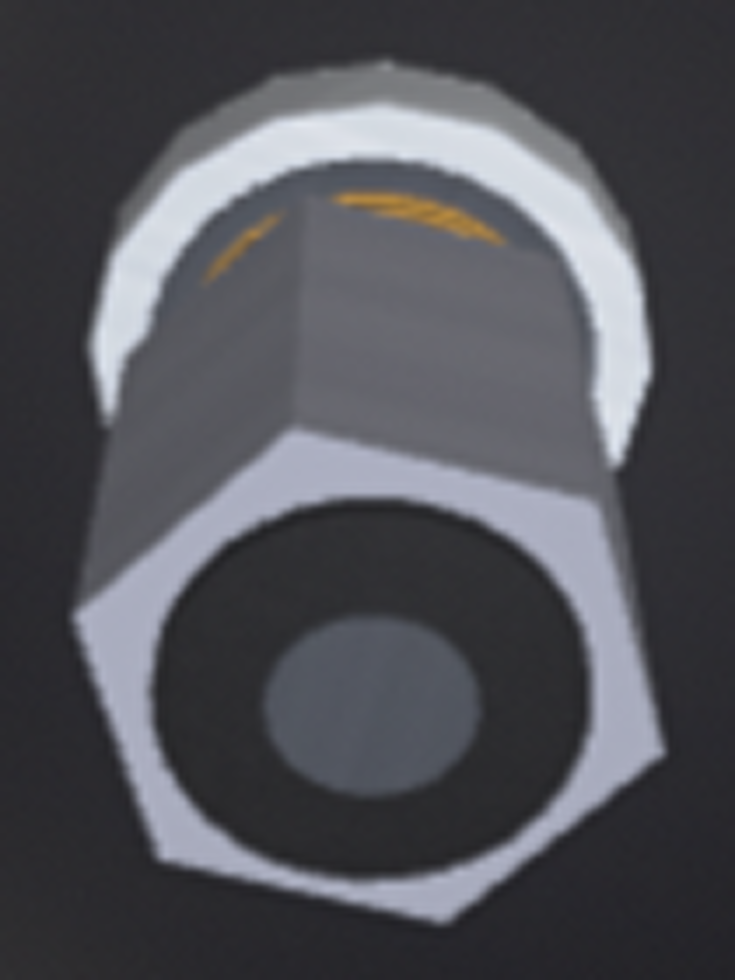

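The cap is at (395,230) at 1.5x with the knob at about (395,240); the spare plug is at (367,86) and the small cap at (388,388). The contrast is low, so I'll use depth, plus the plug's known axis to correct the wrist calibration.

Run:
```python
from h import *
z=np.load('wrist6.npz'); p,d,K,C=[z[k] for k in 'pdKC']
for _ in range(3): print(np.array(viewer.camera_info('wrist')['mount'])[:3,3], np.array(viewer.camera_info('wrist')['mtx'])[0])
uv=np.array([(293,428),(600,500),(665,752),(450,920),(157,860),(73,615)])/7+[205-.43,210-.43]
r=np.c_[(uv[:,0]-K[0,2])/K[0,0],-(uv[:,1]-K[1,2])/K[1,1],-np.ones(len(uv))]@C[:3,:3].T
Q=(C[:3,3]+r*((.124-.0012-C[2,3])/r[:,2])[:,None])[:,:2]; c=Q.mean(0); print('hex c',c,np.linalg.norm(Q-c,axis=1),'vs .5451 .1183')
z=np.load('wrist7.npz'); p,d,K,C=[z[k] for k in 'pdKC']
P=xyz(d,K,C); 
near=(abs(P[...,0]-.576)<.05)&(abs(P[...,1]+.203)<.05)
k=near&(P[...,2]>.08)&(P[...,2]<.11); print('knob',k.sum(),P[k].mean(0),np.median(P[k][:,2]),cv2.minEnclosingCircle((P[k][:,:2]*1e3).astype(np.float32)))
k2=near&(P[...,2]>.045)&(P[...,2]<.06);print('body',k2.sum(),np.median(P[k2][:,2]),cv2.minEnclosingCircle((P[k2][:,:2]*1e3).astype(np.float32)))
vs,us=np.nonzero(k); print(us.min(),us.max(),vs.min(),vs.max())
R=pose(); t=np.linalg.inv(R)@np.r_[P[k].mean(0),1]; print(t*1000)
e=np.clip(p.astype(float)*3,0,255).astype(np.uint8); save(e,'pics/w7a.png',8,(230,115,300,190))
```

```text
[ 0.00115566 -0.08192457 -0.11679159] [335.83956033   0.         257.23008042]
[ 0.00115566 -0.08192457 -0.11679159] [335.83956033   0.         257.23008042]
[ 0.00115566 -0.08192457 -0.11679159] [335.83956033   0.         257.23008042]
hex c [0.54347708 0.11726506] [0.01721371 0.01734463 0.01728441 0.01719601 0.01751003 0.01735978] vs .5451 .1183
knob 474 [ 0.58402409 -0.20968537  0.09374323] 0.09502784649393128 ((582.8414916992188, -209.6295623779297), 10.0512113571167)
body 1749 0.05120013804294943 ((582.5455322265625, -209.86279296875), 26.959856033325195)
252 274 154 179
[   7.2233941    -7.93245129  162.55672885 1000.        ]
```

View pics/w7a.png

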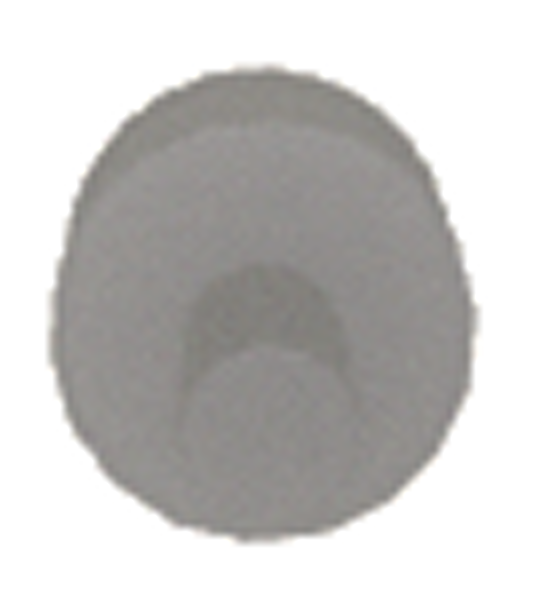

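```bash
cat > fit.py <<'E'
from h import *
from scipy.optimize import least_squares
from scipy.spatial.transform import Rotation as Ro
K=np.load('wrist7.npz')['K']
f=K[0,0]
def T(p,h):  # vertical tool pose
    M=np.eye(4); M[:3,:3]=[[np.cos(h),np.sin(h),0],[np.sin(h),-np.cos(h),0],[0,0,-1]]; M[:3,3]=p; return M
port=np.array([.5451,.1183])
obs=[((155,312),(362,235),(540,368),(497,578),(295,650),(120,518)),((190,300),(380,205),(573,305),(566,495),(378,585),(193,495)),((293,428),(600,500),(665,752),(450,920),(157,860),(73,615))]
sc=[(10,225-.45,145-.45),(6,195-.42,200-.42),(7,205-.43,210-.43)]
poses=[T([.5451,.1182,.2564],np.arctan2(.608,-.7939)),T([.5436,.1165,.1472],np.arctan2(.7235,-.6903)),T([.5476,.1198,.1164],-1.117)]
tops=[.124,.124,.1228]
uvs=[np.array(o)/s[0]+[s[1],s[2]] for o,s in zip(obs,sc)]
# clean hex centres: use mean of 6 corners projected model
M0=np.array([[1,0,0,0],[0,-.945,-.3265,-.086],[0,.3265,-.945,-.1168],[0,0,0,1.]])
U,_,V=np.linalg.svd(M0[:3,:3]); M0[:3,:3]=U@V
def mount(x):
    M=M0.copy(); M[:3,:3]=M0[:3,:3]@Ro.from_rotvec(x[3:6]).as_matrix(); M[:3,3]+=x[:3]; return M
def pix(M,Tp,X):
    c=np.linalg.inv(Tp@M)@np.c_[X,np.ones(len(X))].T
    return np.c_[K[0,2]-f*c[0]/c[2],K[1,2]+f*c[1]/c[2]]
def res(x):
    M=mount(x); r=[]
    for uv,Tp,h,a in zip(uvs,poses,tops,x[6:9]):
        ang=a+np.arange(6)*np.pi/3; X=np.c_[port[0]+.01732*np.cos(ang),port[1]+.01732*np.sin(ang),np.full(6,h)]
        q=pix(M,Tp,X); D=np.linalg.norm(uv[:,None]-q[None],axis=2); j=D.argmin(1); r.append((uv-q[j]).ravel())
    return np.r_[np.concatenate(r),x[:3]/.003,x[3:6]/.006]
a0=np.radians(43.5)
s=least_squares(res,np.r_[np.zeros(6),a0,a0,0.2-0.0])
best=s
for b in np.linspace(0,1,8):
    s=least_squares(res,np.r_[np.zeros(6),a0,a0,b]); best=min(best,s,key=lambda q:q.cost)
M=mount(best.x); 
if __name__=='__main__':
    print(best.cost,best.x.round(4)); print(best.fun[:36].round(1)); print(M.round(4))
E
python3 fit.py
python3 - <<'E'
from fit import *
z=np.load('wrist7.npz'); d=z['d']
Tp=T([.5762,-.2033,.2561],-1.5718)
s=st(); print(s['ee_pos'])
P=xyz(d,K,Tp@M); 
near=(abs(P[...,0]-.576)<.05)&(abs(P[...,1]+.203)<.05)
for lo,hi in[(.085,.11),(.045,.06)]:
    k=near&(P[...,2]>lo)&(P[...,2]<hi); print(k.sum(),P[k].mean(0),np.median(P[k][:,2]),cv2.minEnclosingCircle((P[k][:,:2]*1e3).astype(np.float32)))
z=np.load('top0.npz'); P=xyz(z['d'],z['K'],z['C'])
near=(abs(P[...,0]-.576)<.05)&(abs(P[...,1]+.203)<.05)
for lo,hi in[(.085,.11),(.042,.062)]:
    k=near&(P[...,2]>lo)&(P[...,2]<hi); print('top',k.sum(),P[k].mean(0),np.median(P[k][:,2]),cv2.minEnclosingCircle((P[k][:,:2]*1e3).astype(np.float32)))
near=(abs(P[...,0]-.545)<.03)&(abs(P[...,1]-.118)<.03)&(P[...,2]>.115); print('plug top',cv2.minEnclosingCircle((P[near][:,:2]*1e3).astype(np.float32)))
E
```

```text
1.5436580732082958 [ 0.000e+00  2.300e-03 -4.000e-04  2.000e-03  3.000e-04  1.000e-04
  7.579e-01  7.556e-01  7.079e-01]
[ 0.   0.1 -0.2  0.1  0.4 -0.2 -0.   0.2  0.1  0.2 -0.3 -0.1  0.2 -0.4
 -0.2  0.3  0.2  0.1  0.4  0.2 -0.   0.3 -0.2  0.5 -0.  -0.   0.2 -0.2
 -0.1 -0.2  0.4 -0.5 -0.6  0.  -0.2 -0.3]
[[ 1.000e+00 -1.000e-04  3.000e-04  0.000e+00]
 [-0.000e+00 -9.458e-01 -3.247e-01 -8.370e-02]
 [ 3.000e-04  3.247e-01 -9.458e-01 -1.172e-01]
 [ 0.000e+00  0.000e+00  0.000e+00  1.000e+00]]
[ 0.57613988 -0.20253552  0.25630556]
446 [ 0.5859136  -0.20841806  0.09477791] 0.09539746424006737 ((585.1102294921875, -208.349853515625), 10.051392555236816)
1750 [ 0.58866489 -0.20836559  0.05151399] 0.051504560210743316 ((584.8793334960938, -208.57748413085938), 26.96002960205078)
top 44 [ 0.58252367 -0.20903336  0.09614674] 0.09654784728332055 ((584.255126953125, -209.70860290527344), 10.642671585083008)
top 203 [ 0.57979054 -0.20750046  0.05254379] 0.05267786376243033 ((583.43212890625, -209.76072692871094), 27.35432243347168)
plug top ((543.8141479492188, 116.2342758178711), 17.01056671142578)
```

The fitted calibration has sub-pixel residuals. It puts the knob at (0.585, -0.208), its top at 95 mm, with radii of 10 and 27 mm, all as expected. I'll move there, stop above it and look again.

Request:
jog_arm:
  series:
    - [2.8,-4.5,0,0,0,0]
    - [2.8,-4.4,0,0,0,0]
    - [0,0,20,0,0,0]
    - [0,0,30,0,0,0]
    - [0,0,30,0,0,0]
    - [0,0,25,0,0,0]
    - [0,0,15,0,0,0]
    - [0,0,8,0,0,0]
    - [0,0,0,0,0,0]
    - [0,0,0,0,0,0]
    - [0,0,0,0,0,0]

```text
clock: 22.03
ee_pos: [0.5858, -0.2089, 0.1298]
orientation: [[0.0, -1.0, 0.002], [-1.0, -0.0, -0.001], [0.001, -0.002, -1.0]]
ft_force: [0.4, 0.3, -0.2]
grip_width: 0.998
```

```bash
python3 lk.py wrist8 wrist
python3 - <<'E'
from fit import *
z=np.load('wrist8.npz'); d=z['d']; R=pose(); print(R[:3,3])
P=xyz(d,K,M); P2=xyz(d,K,R@M)
for lo,hi in[(.088,.105),(.045,.056)]:
    k=(abs(P[...,0])<.05)&(abs(P[...,1])<.06)&(P2[...,2]>lo)&(P2[...,2]<hi); k[290:]=0
    n,l,s,c=cv2.connectedComponentsWithStats(k.astype(np.uint8)); j=1+np.argmax(s[1:,4]); k=l==j; print(s[j])
    print(k.sum(),P[k].mean(0)*1e3,np.median(P2[k][:,2]),cv2.minEnclosingCircle((P[k][:,:2]*1e3).astype(np.float32)))
e=np.clip(z['p'].astype(float)*2.5,0,255).astype(np.uint8); save(e,'pics/w8a.png',1.5)
E
```

```text
{'clock': 22.083, 'qpos': [-0.533, 0.613, 1.275, 0.0, 1.251, 1.038], 'joint_velocities': [-0.002, 0.0, 0.005, 0.001, -0.003, -0.0], 'joint_torque': [0.038, -53.66, -20.496, 0.002, 0.001, 0.0], 'ee_pos': [0.586, -0.209, 0.13], 'orientation': [[0.0, -1.0, 0.002], [-1.0, -0.0, -0.001], [0.001, -0.002, -1.0]], 'ft_force': [0.319, 0.642, -0.189], 'torque': [0.029, -0.029, -0.048], 'grip_width': 0.998}
[ 0.5857728  -0.20896706  0.12982928]
[ 237  230   39   40 1228]
1228 [-0.5632735  -0.16775401 35.08863294] 0.0952946363705958 ((-0.7492271065711975, 1.3155373334884644), 10.23832893371582)
[ 215  175   84   77 3774]
3774 [-0.68802911 -5.02005519 78.5156189 ] 0.051440360506685004 ((-0.4155925214290619, 1.6070269346237183), 27.159698486328125)
```

View pics/w8a.png

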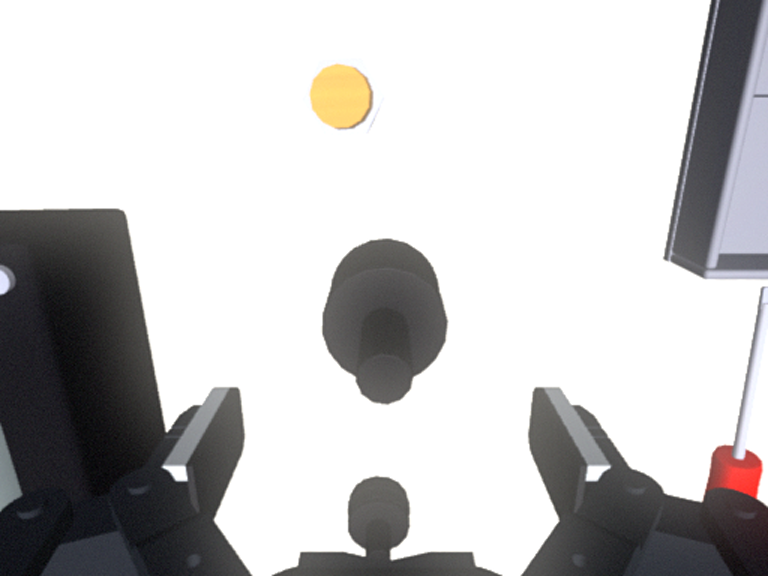

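The knob is at (385,380), 0.5 mm left and 1.4 mm in +y of the tool axis. I'll correct that, descend and close.

Request:
jog_arm:
  series:
    - [-0.5,1.4,0,0,0,0]
    - [0,0,15,0,0,0]
    - [0,0,15,0,0,0]
    - [0,0,10,0,0,0]
    - [0,0,4,0,0,0]
    - [0,0,1.8,0,0,0]
    - [0,0,0,0,0,0]
    - [0,0,0,0,0,0]

```text
clock: 22.75
ee_pos: [0.584, -0.2085, 0.0833]
orientation: [[-0.0, -1.0, 0.001], [-1.0, 0.0, -0.001], [0.001, -0.001, -1.0]]
ft_force: [0.2, -0.5, 0.2]
grip_width: 1.001
```

Request:
jog_arm:
  series:
    - [0,0,0,0,0,0]
    - [0,0,0,0,0,0]
    - [0,0,0,0,0,0]
    - [0,0,0,0,0,0]
    - [0,0,0,0,0,0]
    - [0,0,0,0,0,0]
    - [0,0,0,0,0,0]
    - [0,0,0,0,0,0]
    - [0,0,0,0,0,0]
  gripper: 1

```text
clock: 23.5
ee_pos: [0.5839, -0.2084, 0.0828]
orientation: [[-0.0, -1.0, 0.0], [-1.0, 0.0, -0.0], [0.0, -0.0, -1.0]]
ft_force: [0.8, -0.4, 2.8]
grip_width: 0.219
```

```bash
python3 t.py 2; python3 lk.py wrist9 wrist >/dev/null
python3 - <<'E'
from h import *
z=np.load('wrist9.npz'); e=np.clip(z['p'].astype(float)*2.5,0,255).astype(np.uint8); save(e,'pics/w9a.png',1.5)
E
```

```text
23.55 pos [ 0.5839 -0.2083  0.0828] head -1.571 q6 1.038 w 0.219
F [ 0.07 -0.17  2.5 ] T [ 0.043  0.047 -0.002] Tz [-0.006  0.003] j6 [-0.001 -0.001] -0.0006218958515091799
```

View pics/w9a.png

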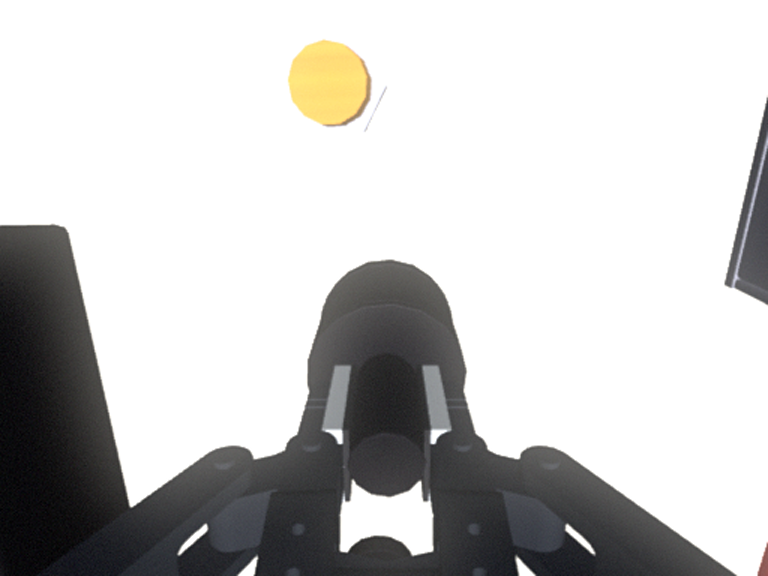

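Run:
```python
from fit import *
z=np.load('wrist9.npz'); d=z['d']; R=pose(); P=xyz(d,K,M)
k=(abs(P[...,0])<.012)&(abs(P[...,1])<.02)&(P[...,2]>-.017)&(P[...,2]<-.009)
n,l,s,c=cv2.connectedComponentsWithStats(k.astype(np.uint8)); j=1+np.argmax(s[1:,4]); k=l==j; print(s[j],c[j])
q=P[k]; print(q.mean(0)*1e3,cv2.minEnclosingCircle((q[:,:2]*1e3).astype(np.float32)))
e=np.clip(z['p'].astype(float)*4,0,255).astype(np.uint8); save(e,'pics/w9b.png',6,(205,190,315,345))
k2=(abs(P[...,0])<.035)&(P[...,2]>.028)&(P[...,2]<.036)&(abs(P[...,1])<.04)
q=P[k2]; print(len(q), cv2.minEnclosingCircle((q[:,:2]*1e3).astype(np.float32)))
```

```text
[ 224  282   66   55 2653] [257.42744063 306.80964945]
[  0.0605411   -1.95402531 -12.27722164] ((-0.1489393711090088, -0.09244604408740997), 16.209081649780273)
3870 ((0.16505825519561768, -1.2845890522003174), 26.74749183654785)
```

View pics/w9b.png

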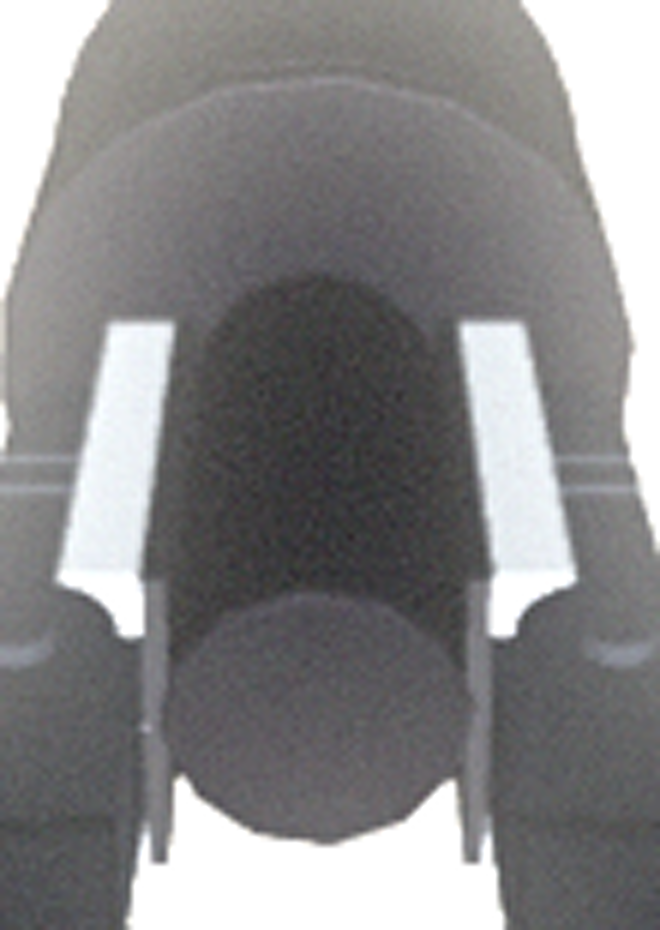

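Run:
```python
from fit import *
uv=np.array([(318,592),(322,843),(163,712),(475,712)])/6+[205-.42,190-.42]
for zt in (-.0122,-.0132):
    r=np.c_[(uv[:,0]-K[0,2])/f,-(uv[:,1]-K[1,2])/f,-np.ones(4)]@M[:3,:3].T
    Q=M[:3,3]+r*((zt-M[2,3])/r[:,2])[:,None]; print((Q*1e3).round(2))
    print('y',(Q[0,1]+Q[1,1])*500,'x',(Q[2,0]+Q[3,0])*500)
```

```text
[[  0.11 -10.12 -12.2 ]
 [  0.38   8.78 -12.2 ]
 [ -9.58  -1.31 -12.2 ]
 [  9.94  -1.32 -12.2 ]]
y -0.6729153745814107 x 0.17930050228114924
[[  0.11 -10.83 -13.2 ]
 [  0.37   7.9  -13.2 ]
 [ -9.49  -2.1  -13.2 ]
 [  9.84  -2.1  -13.2 ]]
y -1.4643155030394859 x 0.17774313549489326
```

The knob is gripped, within about 1 mm of the tool axis. Lift it and carry it over the plug at a safe height.

Request:
jog_arm:
  series:
    - [0,0,-5,0,0,0]
    - [0,0,-20,0,0,0]
    - [0,0,-30,0,0,0]
    - [0,0,-35,0,0,0]
    - [0,0,-35,0,0,0]
    - [0,0,-25,0,0,0]
    - [-15,1.8,0,0,0,0]
    - [-25,3,0,0,0,0]
    - [-30,3.6,0,0,0,0]
    - [-32,3.9,0,0,0,0]
    - [-32,3.9,0,0,0,0]
    - [-32,3.9,0,0,0,0]
    - [-32,3.9,0,0,0,0]
    - [-32,3.9,0,0,0,0]
    - [-32,3.9,0,0,0,0]
    - [-30,3.6,0,0,0,0]
    - [-22,2.4,0,0,0,0]
    - [-12.8,1.4,0,0,0,0]
    - [0,0,0,0,0,0]
    - [0,0,0,0,0,0]

```text
clock: 25.27
ee_pos: [0.5444, 0.1185, 0.2322]
orientation: [[0.001, -1.0, -0.001], [-1.0, -0.001, -0.0], [0.0, 0.001, -1.0]]
ft_force: [0.8, 0.1, 0.0]
grip_width: 0.218
```

```bash
python3 t.py 6; python3 lk.py wrist10 wrist >/dev/null;python3 lk.py side1 side >/dev/null
python3 - <<'E'
from h import *
z=np.load('wrist10.npz'); e=np.clip(z['p'].astype(float)*2.5,0,255).astype(np.uint8); save(e,'pics/w10a.png',1.5)
z=np.load('side1.npz'); save(z['p'],'pics/s1a.png',4,(180,60,340,210))
E
```

```text
25.52 pos [0.5448 0.1175 0.2325] head -1.5725 q6 1.573 w 0.214
F [ 0.25  0.02 -0.3 ] T [0.014 0.006 0.018] Tz [ 0.031  0.002  0.037  0.038  0.002 -0.002] j6 [ 0.085  0.021  0.    -0.005 -0.006 -0.005] 0.015054980121931294
```

View pics/w10a.png

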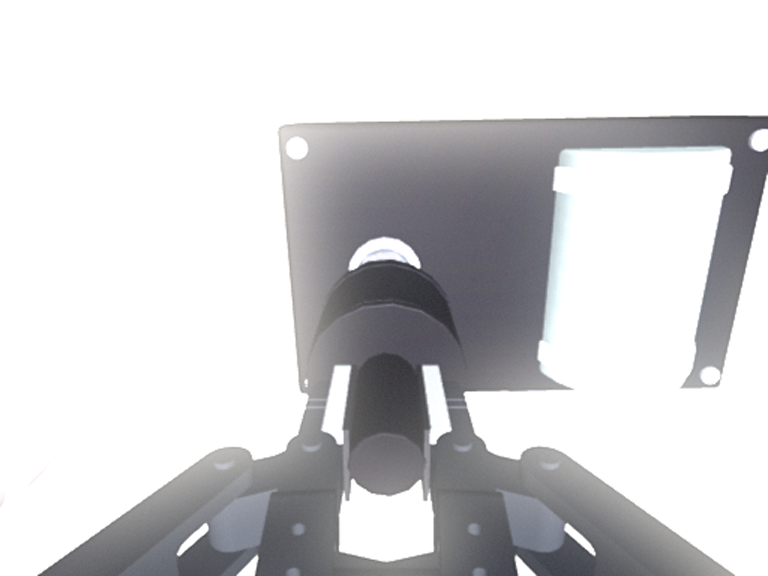

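View pics/s1a.png

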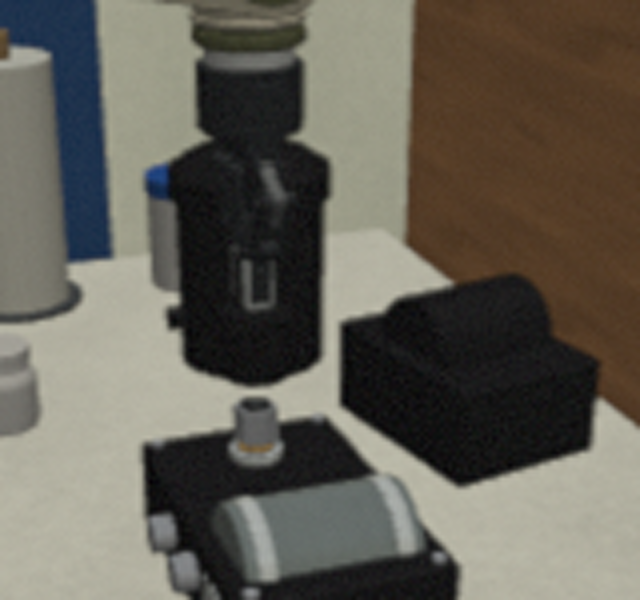

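Run:
```python
from fit import *
z=np.load('wrist10.npz'); e=np.clip(z['p'].astype(float)*2,0,255).astype(np.uint8); save(e,'pics/w10b.png',8,(205,145,305,215))
Tp=T([.5448,.1177,.2325],-1.5722)
a=np.linspace(0,2*np.pi,721)
B=np.c_[.5451+.02*np.cos(a),.1183+.02*np.sin(a),np.full(721,.088)]
q=pix(M,Tp,B); i=q[:,1].argmin(); print('boss topmost',q[i],'cols',q[:,0].min(),q[:,0].max(), 'crop',(q[i]-[205,145])*8)
B[:,2]=.080;q=pix(M,Tp,B); i=q[:,1].argmin(); print('boss base crop',(q[i]-[205,145])*8)
for y in(-.002,-.001,0,.001,.002):
    r=np.c_[.027*np.cos(a),y+.027*np.sin(a),np.full(721,.0828)]
    X=r@Tp[:3,:3].T+Tp[:3,3]; q=pix(M,Tp,X); i=q[:,1].argmin(); print(y,'crop',(q[i]-[205,145])*8, (q[:,0].min()-205)*8,(q[:,0].max()-205)*8)
```

```text
boss topmost [256.51899105 160.06462136] cols 232.10085487017932 281.0389376808761 crop [412.15192842 120.51697088]
boss base crop [412.3311527  102.06486894]
-0.002 crop [418.39525709 199.8387773 ] 81.74676160744298 755.0166846914994
-0.001 crop [418.39424388 212.36905842] 82.2526838062281 754.5088205993238
0 crop [418.39323384 224.86013904] 82.75708474844873 754.0024837081714
0.001 crop [418.39222696 237.31220284] 83.25997128520021 753.4976671397012
0.002 crop [418.39122322 249.72543234] 83.76135022650033 752.9943640568167
```

View pics/w10b.png

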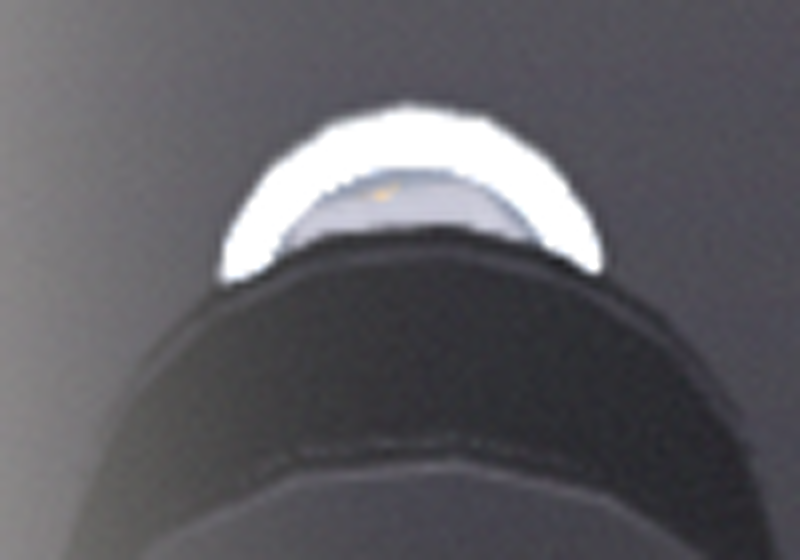

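The observed boss base (row 103) matches the prediction of 102, and the cap rim (row ~227) implies an offset of about 0 in tool y. I'll align the TCP with the port axis.

```bash
python3 t.py 1
```

```text
25.62 pos [0.5448 0.1178 0.2325] head -1.5721 q6 1.573 w 0.215
F [0.29 0.73 0.41] T [-0.002  0.033 -0.001] Tz [-0.001] j6 [-0.003] -0.0032540516986045986
```

Request:
jog_arm:
  series:
    - [-0.5,-0.3,0,0,0,0]
    - [0,0,8,0,0,0]
    - [0,0,12,0,0,0]
    - [0,0,12,0,0,0]
    - [0,0,12,0,0,0]
    - [0,0,8,0,0,0]
    - [0,0,4,0,0,0]
    - [0,0,0,0,0,0]
    - [0,0,0,0,0,0]

```text
clock: 26.37
ee_pos: [0.5451, 0.119, 0.1768]
orientation: [[-0.0, -1.0, 0.0], [-1.0, 0.0, -0.0], [0.0, -0.0, -1.0]]
ft_force: [0.7, -0.1, -0.7]
grip_width: 0.221
```

```bash
python3 t.py 3
```

```text
26.47 pos [0.5452 0.119  0.1772] head -1.571 q6 1.574 w 0.218
F [ 0.55 -0.39 -0.51] T [ 0.025 -0.02   0.012] Tz [-0.004  0.011  0.028] j6 [-0. -0. -0.] -0.00014378369769474375
```

Request:
jog_arm:
  series:
    - [0.6,0,2,0,0,0]
    - [0,0,2,0,0,0]
    - [0,0,2,0,0,0]
    - [0,0,2,0,0,0]
    - [0,0,2,0,0,0]
    - [0,0,0,0,0,0]
    - [0,0,0,0,0,0]

```text
clock: 27.05
ee_pos: [0.5449, 0.1184, 0.1665]
orientation: [[-0.0, -1.0, -0.0], [-1.0, 0.0, -0.0], [0.0, 0.0, -1.0]]
ft_force: [-0.6, 0.5, -0.3]
grip_width: 0.217
```

```bash
python3 t.py 3
```

```text
27.15 pos [0.5449 0.1184 0.1666] head -1.571 q6 1.573 w 0.215
F [-0.09  0.75 -0.59] T [0.009 0.009 0.001] Tz [-0.042  0.077 -0.031] j6 [ 0. -0.  0.] 3.704571213347663e-05
```

The rim is at ~84 mm, below the boss top, with no contact. I'll lower the last few mm.

Request:
jog_arm:
  series:
    - [0,0,1,0,0,0]
    - [0,0,1,0,0,0]
    - [0,0,1,0,0,0]
    - [0,0,0,0,0,0]
    - [0,0,0,0,0,0]

```text
clock: 27.57
ee_pos: [0.5449, 0.1184, 0.1635]
orientation: [[-0.0, -1.0, -0.0], [-1.0, 0.0, 0.0], [-0.0, 0.0, -1.0]]
ft_force: [-0.1, 0.5, -1.7]
grip_width: 0.22
```

```bash
python3 t.py 3
```

```text
27.67 pos [0.5449 0.1184 0.1636] head -1.571 q6 1.573 w 0.215
F [ 0.14  0.11 -0.91] T [-0.006 -0.023 -0.011] Tz [ 0.004 -0.061  0.024] j6 [-0. -0.  0.] -4.842889325118449e-06
```

Request:
jog_arm:
  series:
    - [0,0,0.4,0,0,0]
    - [0,0,0.4,0,0,0]
    - [0,0,0,0,0,0]
    - [0,0,0,0,0,0]

```text
clock: 28.0
ee_pos: [0.545, 0.1184, 0.1628]
orientation: [[-0.0, -1.0, 0.0], [-1.0, 0.0, 0.0], [-0.0, -0.0, -1.0]]
ft_force: [0.1, 0.2, -0.3]
grip_width: 0.219
```

```bash
python3 t.py 3
```

```text
28.1 pos [0.545  0.1184 0.1628] head -1.571 q6 1.573 w 0.218
F [ 0.28  0.12 -0.52] T [-0.001  0.003  0.011] Tz [-0.038  0.019  0.051] j6 [0. 0. 0.] 0.0004505534434429137
```

Request:
jog_arm:
  series:
    - [0,0,0.3,0,0,0]
    - [0,0,0.3,0,0,0]
    - [0,0,0,0,0,0]
    - [0,0,0,0,0,0]

```text
clock: 28.43
ee_pos: [0.545, 0.1184, 0.1628]
orientation: [[-0.0, -1.0, 0.001], [-1.0, 0.0, -0.0], [0.0, -0.001, -1.0]]
ft_force: [-0.9, 0.5, 5.3]
grip_width: 0.221
```

```bash
python3 t.py 3
```

```text
28.53 pos [0.545  0.1184 0.1628] head -1.5709 q6 1.573 w 0.219
F [-1.4   0.26  5.73] T [-0.038  0.278 -0.018] Tz [-0.025 -0.02  -0.009] j6 [-0.005 -0.005 -0.005] -0.004556737694656476
```

It made contact at 0.1628 (rim at 80 mm) with about 6 N. I'll release, back off, and look.

Request:
jog_arm:
  series:
    - [0,0,0,0,0,0]
    - [0,0,0,0,0,0]
    - [0,0,0,0,0,0]
    - [0,0,0,0,0,0]
    - [0,0,0,0,0,0]
    - [0,0,0,0,0,0]
    - [0,0,0,0,0,0]
    - [0,0,-10,0,0,0]
    - [0,0,-20,0,0,0]
    - [0,0,-30,0,0,0]
    - [0,0,-30,0,0,0]
    - [0,0,0,0,0,0]
    - [0,0,0,0,0,0]
    - [0,0,0,0,0,0]
  gripper: 0

```text
clock: 29.7
ee_pos: [0.5446, 0.1184, 0.252]
orientation: [[-0.0, -1.0, -0.001], [-1.0, 0.0, -0.0], [0.0, 0.001, -1.0]]
ft_force: [-1.4, -0.6, -0.9]
grip_width: 1.005
```

```bash
python3 t.py 3; python3 lk.py wrist11 wrist >/dev/null;python3 lk.py side2 side >/dev/null;python3 lk.py top2 top >/dev/null
python3 - <<'E'
from fit import *
z=np.load('wrist11.npz'); e=np.clip(z['p'].astype(float)*2.5,0,255).astype(np.uint8); save(e,'pics/w11a.png',1.5)
R=pose(); P=xyz(z['d'],K,R@M); near=(abs(P[...,0]-.545)<.04)&(abs(P[...,1]-.118)<.04)
for lo,hi in[(.165,.185),(.122,.142)]:
    k=near&(P[...,2]>lo)&(P[...,2]<hi);k[290:]=0
    n,l,s,c=cv2.connectedComponentsWithStats(k.astype(np.uint8)); k=l==1+np.argmax(s[1:,4])
    A=np.c_[P[k][:,:2],np.ones(k.sum())]; 
    print(k.sum(),np.median(P[k][:,2]),cv2.minEnclosingCircle((P[k][:,:2]*1e3).astype(np.float32)))
z=np.load('side2.npz'); save(z['p'],'pics/s2a.png',4,(180,90,340,240))
z0=np.load('top0.npz');z=np.load('top2.npz'); save(np.clip(z['p'].astype(int)*1.5,0,255).astype(np.uint8),'pics/t2a.png',1.5)
E
```

```text
29.8 pos [0.5445 0.1184 0.2512] head -1.571 q6 1.573 w 1.001
F [-0.44 -0.27 -0.28] T [-0.032  0.011 -0.003] Tz [ 0.017 -0.059  0.032] j6 [-0. -0. -0.] -2.2394163465833117e-05
863 0.17546821905011195 ((546.304443359375, 117.98619842529297), 10.230889320373535)
2877 0.13166594762595862 ((546.3461303710938, 118.1143798828125), 26.979528427124023)
```

View pics/w11a.png

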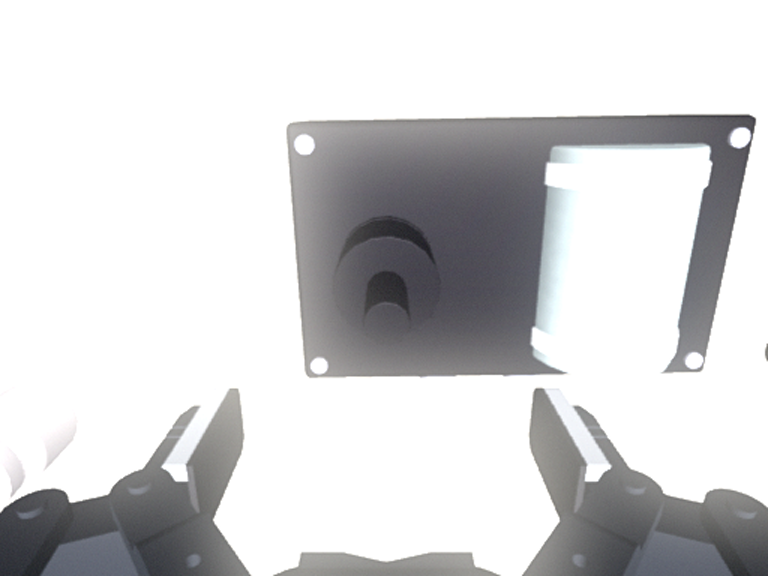

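View pics/s2a.png

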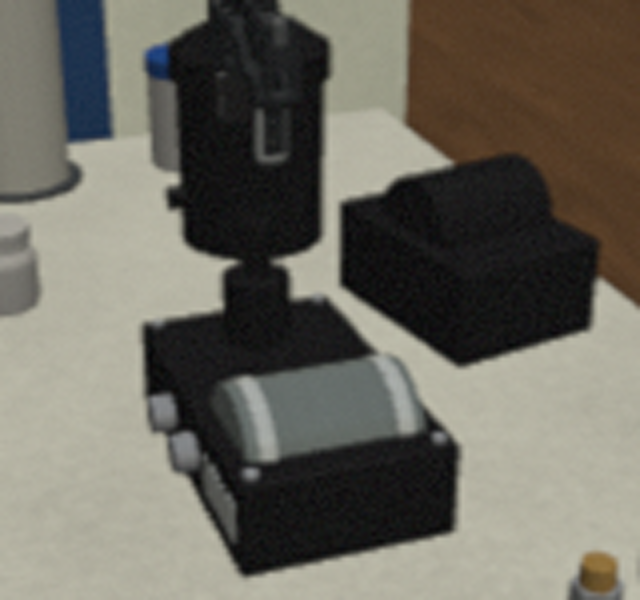

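View pics/t2a.png

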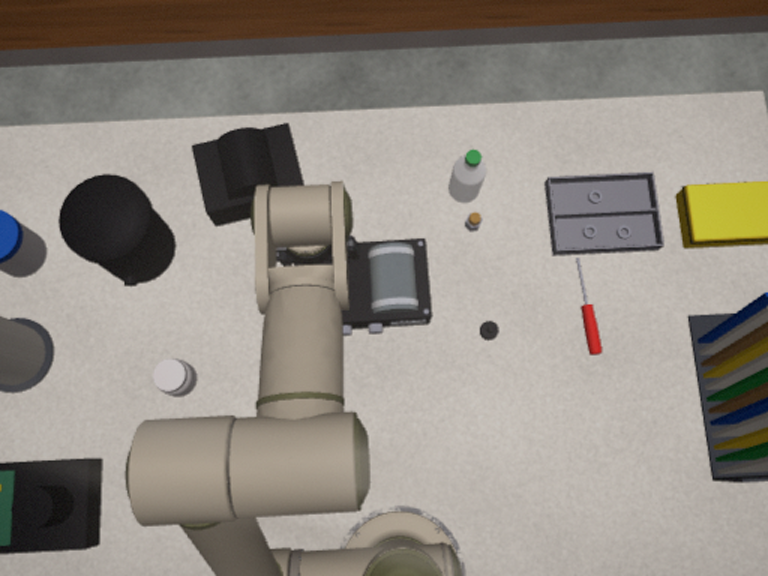

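The cap stands flat: body top at 131.7 mm, knob top at 175.5 mm, and both centres within ~1.2 mm of the port axis. Knob and body centres coincide, so it's upright. The small cap (489,330), spare plug (475,221), driver and jar are where they were. Handing in.

```bash
python3 -c "
from cell import order
print(order.hand_in())"
```

```text
the job is handed in; nothing more can be done
None
```

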